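# Lay out glass blocks with a pinned template and press them down

### The arm

A 6-joint arm with a two-finger parallel gripper is mounted at the origin on the work surface. World frame = base frame: x ahead of the robot, y to its left, z up, the work surface at z = 0. Lengths are in m, angles in degrees, forces in N, time in s.
With the tool pointing down it reaches from about 0.4 to 0.825 m from the base axis. Payload 7 kg.
Tool frame: the origin (TCP) lies between the finger pads; the fingertips stand 25 mm ahead of it and the grasp point (between the pads) lies 6 mm ahead of it; z points along the fingers, y is the line along which they close (so a half turn about z gives the same grasp; the last joint's range is limited). The gripper opens to 88 mm and grips with 3 to 60 N. Pads are 19 mm wide; open, the fingers measure 130 mm over their backs; the gripper's body (78 mm by 193 mm) begins 47 mm behind the grasp point.
Start: joints at [-58.149, 20.546, 0.682, 0, -70.136, -16.507], TCP at [0.179, -0.651, 0.252] pointing down, gripper open.
Joint ranges: [-176.03, 176.03], [-82.01, 121.73], [-58.28, 71.71], [-173.87, 95.51], [-174.79, -0.11], [-173.66, 173.66]. Speed limits (degrees/s): [136.94, 136.94, 172.46, 180, 180, 180].

### API

Orientations are given as [roll, pitch, yaw] about the fixed x, y, z axes, in that order (R = Rz(yaw) Ry(pitch) Rx(roll)).
In Python, from plant import ctrl gives the robot as it stands.
- The arm moves only by the shell command python3 drive.py FILE, which reads ROWS from the file FILE. ROWS is a JSON object whose key "segments" holds a list of rows, 1 to 8 of them, each of 5 numbers: dx, dy, dz in mm, then a turn about the tool's z in units of 10 degrees, then the finger opening in m; each row is the pose to reach, as a shift and turn from the pose commanded when the command began, along the tool's axes at that moment; what a row does not reach only later rows make up. A row lasts 1/8 s, in which the tool goes at most 0.0625 m and 10.7 degrees, less where a joint would pass 70% of its speed; a pose out of reach is approached as far as the arm can. The fingers move at their own pace and stop on an object; the grip force is fixed at half the most. Time passes only in rows, so rows that do not move let the fingers close. It prints the time, the measured TCP pose, the force, the opening and the grip force at its end. Input that does not fit is refused with a message, and nothing moves.
- ctrl.get_obs(): the state, without advancing time (a new reading comes with each control period).
- ctrl.snapshot(name): name is "scene" or "top"; returns a dict with "frame" (400x640x3 uint8, red, green, blue), "z_map" (400x640 float32, m along the optical axis (not along the pixel's ray), 0 where there is no reading), "fovy" (degrees; the focal length in pixels is half the picture's height over the tangent of half this angle, whatever the lens; pixels are square), "cx", "cy" (the principal point, pixels), "R" (3x3) and "t" (3): a world point X has camera coordinates R X + t. Camera axes: x right, y down, z forward; pixel columns grow to the right and rows downward; lengths in m; the calibration is good to about 2 mm. A picture is of the moment at which its call begins.
- ctrl.close_job(): hands the job in; it is judged then, once.
The state is a dict: "clock": time; "joint_pos": joint angles; "qvel": joint speeds; "tau": joint torques, N m; "tool_pos": TCP position; "orientation": TCP orientation; "force": force on the tool from outside, world axes, zero at the start; "moment": the same for the moment, N m; "opening": finger opening in m; "gripper_force": force on a finger pad.
Only numpy, scipy, OpenCV 4.12 (cv2) and the standard library are available. Lean on these libraries where they do the work, as an engineer would, in place of code of your own. Each camera call takes 0.05 s, during which the arm holds its last target. There are 200 camera calls.

### The job

Slide the spacing template onto the layout bed until its holes drop over the two locating pins and it lies flat, and then lay every glass block on the bench flat in a window of its own shape. Pull the hand press fully down on the blocks, hold it there for a second or two and ease it slowly back open without letting it fly up. Then lift the template off, put it back flat on its stand as it lay, and leave all the blocks lying squarely on their outlines; do not disturb the other things on the bench.

Things in the scene. Friction and masses are not known exactly. Their poses are not given: they have to be found in the camera images.
- bed: the layout bed, fixed: plywood board 255 x 264 mm, 18 mm thick, grey top with the blocks' outlines drawn in black. Origin on the bench under the template's place; x away from the robot (turned up to 0.2 rad), y left. Two brass locating pins, 10 mm thick, domed, stand 13 mm above its top at bed x = -70 and +58 mm, y = 0. The hinged press is mounted on its back edge
- bed_top (a point): on the bed's top face over its origin, 18 mm above the bench; the template's origin comes here, axes alike, when its holes have dropped over the pins. Resting on the pin tops it is 13 mm higher
- template: the spacing template: flat aluminium plate 164 (x) x 222 (y) mm, 6 mm thick, 0.3 to 0.5 kg; origin at the centre of its underside, z up. Four windows, 4 mm larger each way than the blocks, placed like the bed's outlines, and two 13 mm holes at its x = -70 and +58 mm, y = 0, for the pins: it fits one way round only. Balanced at its handle
- template_handle (a point): middle of the template's handle, 49 mm above its underside, over its origin: a wooden bar 44 mm long in x, 14 mm wide in y, 14 mm high, on two thin posts
- stand: the template's stand, fixed, on the right: low plywood board with two battens, 150 x 236 mm. Origin on the bench under its centre; x away from the robot (turned up to 0.18 rad), y left. The template lies on it at the start, about centred, its axes along the stand's
- stand_top (a point): centre of the stand at the height of its battens' tops, 16 mm above the bench: the template's origin when it lies on the stand
- square_a: square block 56 x 56 mm, 18 mm thick milky glass with copper foil round the edge, 110 to 220 g; origin at the centre of its underside, z up; lies flat on the bench at the start. Absent (None) in some starts: 2 to 4 of the four blocks are there
- square_b: another square block 56 x 56 mm, 18 mm thick milky glass with copper foil round the edge, 110 to 220 g; origin at the centre of its underside, z up; lies flat on the bench at the start. Absent (None) in some starts: 2 to 4 of the four blocks are there
- oblong_a: oblong block 46 mm in its x, 84 mm in its y, 18 mm thick milky glass with copper foil round the edge, 110 to 220 g; origin at the centre of its underside, z up; lies flat on the bench at the start. Absent (None) in some starts: 2 to 4 of the four blocks are there
- oblong_b: another oblong block 46 mm in its x, 84 mm in its y, 18 mm thick milky glass with copper foil round the edge, 110 to 220 g; origin at the centre of its underside, z up; lies flat on the bench at the start. Absent (None) in some starts: 2 to 4 of the four blocks are there
- square_left (a point): centre of the left (+y) square outline on the bed's top face, sides along the bed's x and y; bed x = -37, y = +56 mm (front row, nearer the robot)
- square_right (a point): centre of the right (-y) square outline: bed x = -37, y = -56 mm
- oblong_left (a point): centre of the left oblong outline, 46 mm along bed x, 84 mm along bed y: bed x = +42, y = +56 mm (back row). The rows lie 28 mm apart
- oblong_right (a point): centre of the right oblong outline, the same: bed x = +42, y = -56 mm
- press (a joint): hinge of the hand press, rad: 0 = open, leaning 0.2 rad back from upright (a spring holds it there), 1.771 = fully down on its stop, level over the bed. It takes 3 to 7 N at the handle, rising to 14 N in the last 0.1 rad, where four sprung rubber pads 34 mm across, one over each window, meet the blocks. Let go when down it flies up
- press_hinge (a point): middle of the press's hinge axis, which runs along bed y, 135 mm behind the bed's origin (bed x) and 51 mm above the bench
- press_handle (a point): middle of the press's handle: a round bar along bed y, 230 mm long, 21 mm thick in its rubber-sleeved middle, 245 mm from the hinge axis; when open 49 mm behind and 240 mm above that axis, when fully down 110 mm in front of the bed's origin, 51 mm above the bench
- press_frame: the swinging frame of the press, grey steel: side arms 118 mm either side of the middle, cross-beams 93 and 172 mm from the hinge carrying the pads, open between so that it closes round the template's handle; origin on the hinge axis, z points to the handle
- solder_reel: a reel of solder standing on end, white plastic flanges 64 mm across, 40 mm high. Not part of the job: leave it where it is. Origin at the centre of its underside.
- flux_jar: a jar 60 mm across, 75 mm high with a black cap. Not part of the job: leave it where it is. Origin at the centre of its underside.
- pliers: glazier's pliers with black handles, about 165 mm long, 16 mm high. Not part of the job: leave it where it is. Origin at the centre of its underside.
- flux_brush: a flat brush with a wooden handle, 160 mm long, 20 mm high. Not part of the job: leave it where it is. Origin at the centre of its underside.

How it is judged:
By the outcome, as a careful person would: the job done as asked, in the order asked, and still so for the second after the job is handed in, with the robot touching nothing.
Of square_a, square_b, oblong_a, oblong_b only 2 to 4 are there at a start; the rules pass over those that are not, and their reading is None.
At some moment in a run one of square_a, square_b, oblong_a, oblong_b may be knocked a few centimetres aside while the robot is not near it.
It also fails if it takes over 210 s, if anything falls off the work surface, if the arm or the gripper's body presses on something with over 40 N, if the wrist force passes 120 N, or if a joint passes its speed limit or range.

## Working session

There is one attempt and no reset: what is moved stays moved. The work goes in short steps, Python scripts to look and compute and a shell command to move; the robot and the scene stay as the last step left them, time stands still between calls to the robot, and variables do not carry over. Pictures are saved under pics/ and viewed, at most 17 in all, crops included, and the job is handed in when it is done.

```bash
ls; mkdir -p pics; python3 - <<'E'
from plant import ctrl
import cv2
print(ctrl.get_obs())
for n in("scene","top"):
    s=ctrl.snapshot(n); print(n,s["fovy"],s["cx"],s["cy"],s["R"],s["t"])
    cv2.imwrite(f"pics/{n}0.png",s["frame"][:,:,::-1])
E
```

```text
drive.py
pics
plant.py
{'clock': 0.0, 'joint_pos': array([-5.81480378e+01,  2.05904967e+01,  6.33973583e-01, -1.89724938e-02,
       -7.01358454e+01, -1.65065176e+01]), 'qvel': array([-0.08133362,  0.00925403,  0.04068912, -0.02877122, -0.02022547,
        0.02386455]), 'tau': array([-2.29553414e-03, -5.82726073e+01,  2.93044996e+01,  6.99730843e+00,
        6.79521851e-03, -1.35986215e-04]), 'tool_pos': array([ 0.1784803 , -0.65051477,  0.25063837]), 'orientation': array([ 1.79906370e+02, -9.14614688e-03, -1.64661009e+02]), 'force': array([ 0.3902872 , -0.29139285, -0.43673075]), 'moment': array([-0.03324836,  0.01225599, -0.02970192]), 'gripper_force': 0.0, 'opening': 0.08755213439687964}
scene 50.76233723860419 317.61338712969575 198.1722388314783 [[-0.86533562  0.50101073  0.01350961]
 [ 0.3758637   0.66654341 -0.64377509]
 [-0.33154297 -0.55200374 -0.7650955 ]] [ 0.55872544 -0.07850405  1.36179976]
top 54.485342770241296 318.4758486761086 202.4077153706227 [[ 0.02236088 -0.99971498  0.0083635 ]
 [-0.9956926  -0.02302227 -0.08981217]
 [ 0.08997912 -0.0063192  -0.9959236 ]] [-0.0728017   0.61007075  1.11167344]
```
View pics/top0.png

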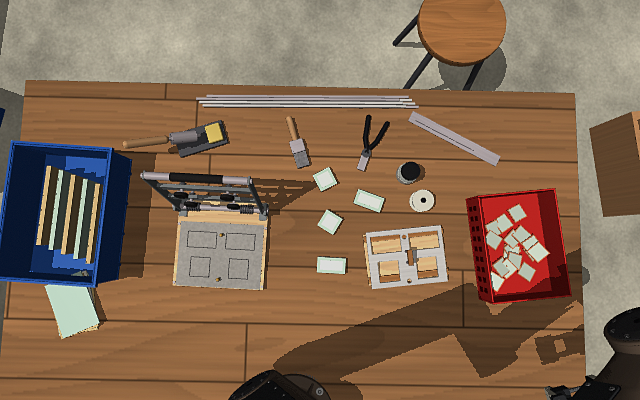

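View pics/scene0.png

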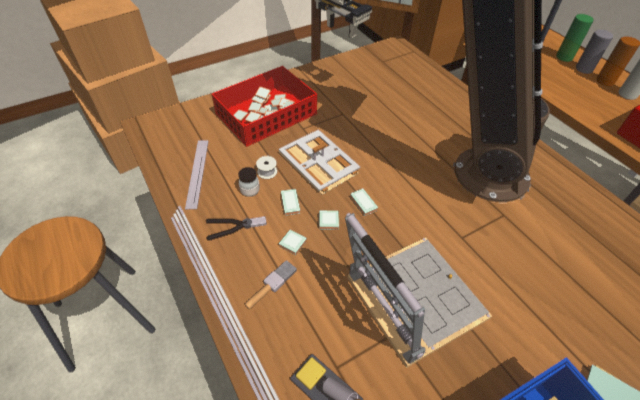

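The top view shows all four blocks: squares near (325,178) and (330,221), oblongs near (369,200) and (332,265). The bed is near (222,255) with the press open behind it. The stand and template are near (406,257). Next I'll measure them on rectified planes.

```bash
cat > h.py <<'E'
import numpy as np, cv2
from plant import ctrl
def K(s):
    f=200/np.tan(np.radians(s["fovy"]/2)); return np.array([[f,0,s["cx"]],[0,f,s["cy"]],[0,0,1]])
def proj(s,P):
    c=s["R"]@np.asarray(P,float).T+np.asarray(s["t"])[:,None]; p=K(s)@c; return (p[:2]/p[2]).T
def ortho(s,z,c,half,res=.0005):
    """plane z seen from above; image right = -y, up = +x, centred on c"""
    n=int(2*half/res); M=np.array([[0,-res,c[0]+half],[-res,0,c[1]+half],[0,0,z],[0,0,1.]])
    H=K(s)@np.c_[s["R"],s["t"]]@M
    return cv2.warpPerspective(s["frame"],H,(n,n),flags=cv2.INTER_CUBIC|cv2.WARP_INVERSE_MAP)[:,:,::-1].copy()
def o2w(p,c,half,res=.0005):
    p=np.asarray(p,float); return np.stack([c[0]+half-res*p[...,1],c[1]+half-res*p[...,0]],-1)
def cloud(s):
    z=s["z_map"].astype(float); v,u=np.mgrid[:400,:640]; k=K(s)
    c=np.stack([(u-k[0,2])/k[0,0]*z,(v-k[1,2])/k[1,1]*z,z],-1)
    return (c-np.asarray(s["t"]))@s["R"]
def pix(s,u,v,z):
    r=np.linalg.inv(K(s)@s["R"])@[u,v,1]; o=-s["R"].T@np.asarray(s["t"]); return (o+r*(z-o[2])/r[2])
E
python3 - <<'E'
from h import *
s=ctrl.snapshot("top"); np.savez("s0.npz",**s)
X=cloud(s)
for n,u,v in [("sqA",325,178),("sqB",330,221),("obA",369,200),("obB",332,265),("bed",222,262),("tmpl",406,282),("bench",290,300),("stand",400,290),("handle",410,257),("phandle",197,178)]:
    print(n,X[v,u].round(4),pix(s,u,v,.018).round(4), s["frame"][v,u])
a=ortho(s,.018,(.42,.19),.16,.0008); b=ortho(s,.022,(.42,-.28),.16,.0008)
cv2.imwrite("pics/o1.png",np.hstack([a,b]))
E
```

```text
sqA [ 0.6858 -0.0768  0.0181] [ 0.6858 -0.0768  0.018 ] [219 220 213]
sqB [ 0.5583 -0.0942  0.0168] [ 0.5582 -0.0942  0.018 ] [219 221 216]
obA [ 0.6232 -0.2086  0.0171] [ 0.6231 -0.2085  0.018 ] [219 221 213]
obB [ 0.4301 -0.1025  0.0188] [ 0.4301 -0.1025  0.018 ] [219 221 218]
bed [0.4318 0.2177 0.0193] [0.4318 0.218  0.018 ] [160 156 147]
tmpl [ 0.3862 -0.3181  0.0212] [ 0.3858 -0.3188  0.018 ] [199 196 193]
bench [ 0.3242  0.0182 -0.0014] [0.3273 0.017  0.018 ] [151 107  67]
stand [ 0.3605 -0.3048  0.0024] [ 0.3625 -0.3014  0.018 ] [154 108  68]
handle [ 0.4608 -0.3164  0.0754] [ 0.4582 -0.3304  0.018 ] [156 102  58]
phandle [0.6354 0.2154 0.3006] [0.6768 0.3031 0.018 ] [35 31 31]
```

View pics/o1.png

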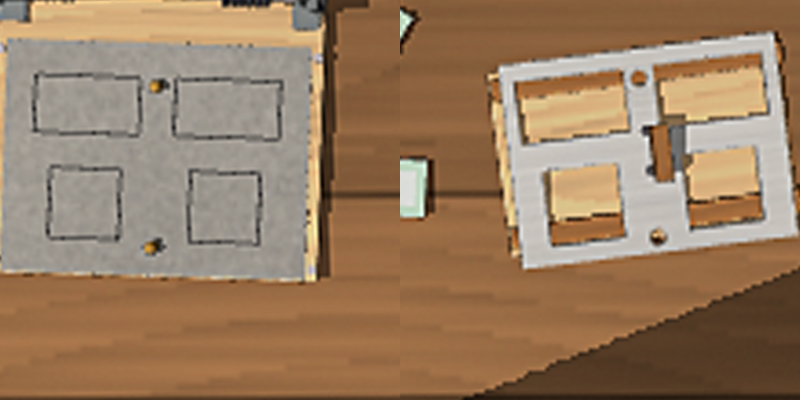

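The left half shows the bed outlines with pins at (157,86) and (151,246). The right half shows the template lying with its squares toward the robot and holes at (638,78) and (657,236). I'll fit the poses with edge models in both cameras.

```bash
cat >> h.py <<'E'
from scipy.optimize import minimize
def samp(I,p): return cv2.remap(I,p[:,0].astype(np.float32).reshape(-1,1),p[:,1].astype(np.float32).reshape(-1,1),cv2.INTER_LINEAR).ravel()
def rect(cx,cy,a,b,d,n=40):
    a=a/2+d;b=b/2+d;t=np.linspace(-.93,.93,n)
    return np.r_[np.c_[cx+t*a,cy+b+0*t],np.c_[cx+t*a,cy-b+0*t],np.c_[cx+a+0*t,cy+t*b],np.c_[cx-a+0*t,cy+t*b]]
def place(q,P,z):
    c,s=np.cos(q[2]),np.sin(q[2]); return np.c_[P@np.array([[c,s],[-s,c]])+q[:2],np.full(len(P),z)]
WIN=[(-.037,.056,.056,.056),(-.037,-.056,.056,.056),(.042,.056,.046,.084),(.042,-.056,.046,.084)]
def fit(s,q0,plus,minus,z,chan="b"):
    I=s["frame"].astype(np.float32); I=I[:,:,2] if chan=="b" else I.mean(2)
    I=cv2.GaussianBlur(I,(0,0),.7)
    f=lambda q: -(samp(I,proj(s,place(q,plus,z))).mean()-(samp(I,proj(s,place(q,minus,z))).mean() if minus is not None else 0))
    best=None
    for dx in(-.006,0,.006):
      for dy in(-.006,0,.006):
       for da in (-.06,0,.06):
        x0=np.array(q0)+[dx,dy,da]
        r=minimize(f,x0,method="Nelder-Mead",options=dict(initial_simplex=x0+np.vstack([np.zeros(3),np.diag([.004,.004,.04])]),xatol=1e-5,fatol=1e-4))
        if best is None or r.fun<best.fun: best=r
    return best.x,-best.fun
def bed(s,q0):
    P=np.vstack([rect(*w,0) for w in WIN]); Pm=np.vstack([np.vstack([rect(*w,.005),rect(*w,-.005)]) for w in WIN])
    return fit(s,q0,Pm,P,.018,"g")
def tmpl(s,q0,z):
    p=np.vstack([rect(0,0,.164,.222,-.003)]+[rect(w[0],w[1],w[2]+.004,w[3]+.004,.003) for w in WIN])
    m=np.vstack([rect(0,0,.164,.222,.003)]+[rect(w[0],w[1],w[2]+.004,w[3]+.004,-.003) for w in WIN])
    return fit(s,q0,p,m,z)
def block(s,q0,ob,z=.018):
    a,b=(.046,.084) if ob else (.056,.056)
    return fit(s,q0,rect(0,0,a,b,-.003),rect(0,0,a,b,.002),z)
def findblocks(s,z=.018):
    f=s["frame"].astype(int); m=((f.min(2)>185)).astype(np.uint8); n,l,st,c=cv2.connectedComponentsWithStats(m)
    out=[]
    for i in range(1,n):
        if not 120<st[i,4]<900: continue
        p=pix(s,*c[i],z)
        if not(.3<p[0]<.8 and -.42<p[1]<.35): continue
        v,u=np.nonzero(l==i); w=np.array([pix(s,a,b,z)[:2] for a,b in zip(u,v)],np.float32)*1000
        (cc,(a,b),ang)=cv2.minAreaRect(w); L,S=max(a,b),min(a,b)
        yaw=np.radians(ang+(0 if a<b else 90)); out.append((p[:2],L,S,yaw,st[i,4]))
    return out
E
python3 - <<'E'
from h import *
S={n:ctrl.snapshot(n) for n in("top","scene")}
for n,s in S.items():
    print(n,"bed",bed(s,(.42,.19,-.03)),"tmpl",tmpl(s,(.42,-.29,.12),.022))
    np.savez(f"s_{n}.npz",**s)
    # pins
print("pin px->",[pix(S["top"],*p,.031).round(4) for p in[]])
for b in findblocks(S["top"]):
    print([np.round(x,3) for x in b])
    ob=b[1]/b[2]>1.3
    if 25<b[2]<65 and b[1]<95:
        for n,s in S.items(): print("   ",n,ob,block(s,(*b[0],b[3]),ob))
X=cloud(S["top"])
# press cloud in bed frame
q,_=bed(S["top"],(.42,.19,-.03))
d=X[...,:2]-q[:2];c,sn=np.cos(q[2]),np.sin(q[2]);bx=d[...,0]*c+d[...,1]*sn;by=-d[...,0]*sn+d[...,1]*c
m=(abs(by)<.14)&(bx>.08)&(bx<.25)&(X[...,2]>.04)&(X[...,2]<.33)
for lo in np.arange(.04,.33,.03):
    k=m&(X[...,2]>=lo)&(X[...,2]<lo+.03)
    if k.any(): print("press z",round(lo,3),k.sum(),"bx",np.percentile(bx[k],[0,5,50,95]).round(3),"by",by[k].min().round(3),by[k].max().round(3))
E
```

```text
top bed (array([0.41040549, 0.18047796, 0.12328062]), np.float64(6.825714111328125)) tmpl (array([ 0.41807784, -0.2911301 ,  0.12457323]), np.float64(3.5492401123046875))
scene bed (array([ 0.43294962,  0.19051013, -0.03711348]), np.float64(3.019805908203125)) tmpl (array([ 0.42919523, -0.32184069,  0.12729465]), np.float64(19.15631103515625))
pin px-> []
[array([ 0.683, -0.075]), np.float64(53.636), np.float64(53.631), np.float64(0.489), np.int32(291)]
    top False (array([ 0.68343856, -0.07528797,  0.50311407]), np.float64(107.56243896484375))
    scene False (array([ 0.68296878, -0.07487452,  0.51271171]), np.float64(76.6209716796875))
[array([ 0.622, -0.207]), np.float64(81.112), np.float64(43.374), np.float64(2.813), np.int32(357)]
    top True (array([ 0.62210563, -0.20694758,  2.80830473]), np.float64(106.0381088256836))
    scene True (array([ 0.62170016, -0.20632956,  2.80713231]), np.float64(73.58941650390625))
[array([ 0.624, -0.363]), np.float64(68.877), np.float64(62.583), np.float64(0.023), np.int32(315)]
    top False (array([ 0.62648147, -0.36644827,  0.3793322 ]), n
[... 558 characters left out ...]
651,  3.1148126 ]), np.float64(111.33797454833984))
    scene True (array([ 0.42994402, -0.09855856,  3.1024696 ]), np.float64(69.42703247070312))
press z 0.04 514 bx [0.147 0.157 0.178 0.199] by -0.117 0.139
press z 0.07 47 bx [0.158 0.16  0.199 0.213] by -0.114 0.137
press z 0.1 42 bx [0.162 0.164 0.201 0.211] by -0.105 0.137
press z 0.13 553 bx [0.164 0.169 0.195 0.217] by -0.106 0.137
press z 0.16 102 bx [0.171 0.172 0.192 0.226] by -0.107 0.135
press z 0.19 165 bx [0.18  0.182 0.206 0.226] by -0.108 0.133
press z 0.22 749 bx [0.181 0.187 0.212 0.235] by -0.108 0.133
press z 0.25 56 bx [0.192 0.194 0.231 0.239] by -0.108 0.132
press z 0.28 933 bx [0.198 0.208 0.228 0.246] by -0.113 0.135
```

```bash
python3 - <<'E'
from h import *
S={n:np.load(f"s_{n}.npz") for n in("top","scene")}
S={k:{a:v[a] for a in v.files} for k,v in S.items()}
for n,s in S.items():
    for (a,b,c) in((.453,.2265,-.037),): print(n,"bed",*bed(s,(a,b,c)),"tmpl",*tmpl(s,(.461,-.317,.12),.022))
s=S["top"]
q,_=bed(s,(.453,.2265,-.037)); t,_=tmpl(s,(.461,-.317,.12),.022)
# stand outline points check, pins & holes: colour blobs
o=ortho(s,.031,q[:2],.1,.0005); hsv=cv2.cvtColor(o,cv2.COLOR_BGR2HSV)
m=cv2.inRange(hsv,(10,110,90),(30,255,255)); n,l,st,c=cv2.connectedComponentsWithStats(m)
for i in range(1,n):
    if 60<st[i,4]<1500: print("pin?",o2w(c[i],q,.1).round(4),st[i])
print("pred pins",place(q,np.array([[-.07,0],[.058,0]]),0)[:,:2].round(4))
o=ortho(s,.022,t[:2],.1,.0005); m=cv2.inRange(cv2.cvtColor(o,cv2.COLOR_BGR2HSV),(5,90,60),(30,255,255)); n,l,st,c=cv2.connectedComponentsWithStats(m)
for i in range(1,n):
    if 150<st[i,4]<1500: print("hole?",o2w(c[i],t,.1).round(4),st[i])
print("pred holes",place(t,np.array([[-.07,0],[.058,0]]),0)[:,:2].round(4))
X=cloud(s)
d=X[...,:2]-q[:2];c,sn=np.cos(q[2]),np.sin(q[2]);bx=d[...,0]*c+d[...,1]*sn;by=-d[...,0]*sn+d[...,1]*c
m=(abs(by)<.13)&(bx>.05)&(bx<.25)&(X[...,2]>.03)&(X[...,2]<.33)
for lo in np.arange(.03,.33,.03):
    k=m&(X[...,2]>=lo)&(X[...,2]<lo+.03)
    if k.any():
        i=np.argmin(np.where(k,bx,9)); print("press z",round(lo,3),k.sum(),"bx",np.percentile(bx[k],[0,5,50,95]).round(3),"min at by",by.flat[i].round(3),X[...,2].flat[i].round(3))
a=s["frame"][140:300,130:290,::-1]; cv2.imwrite("pics/pr.png",np.hstack([cv2.resize(a,(500,500),interpolation=cv2.INTER_CUBIC)]))
E
```

```text
top bed [ 0.45295228  0.2257227  -0.03154153] 30.366912841796875 tmpl [ 0.45973106 -0.31791127  0.12099383] 82.93864440917969
scene bed [ 0.45216043  0.22483161 -0.03077186] 16.22540283203125 tmpl [ 0.45913759 -0.31783191  0.12370989] 57.29246520996094
pin? [0.5502 0.2672] [ 63   3 107   7 403]
pin? [0.5111 0.2235] [197  75  15  19 215]
pin? [0.3834 0.2275] [189 330  16  18 233]
pred pins [[0.383  0.2279]
 [0.5109 0.2239]]
hole? [ 0.518  -0.3104] [173  73  24  22 413]
hole? [ 0.3921 -0.3262] [206 326  22  20 269]
pred holes [[ 0.3902 -0.3264]
 [ 0.5173 -0.3109]]
press z 0.03 333 bx [0.057 0.124 0.132 0.146] min at by 0.003 0.032
press z 0.06 207 bx [0.12  0.124 0.134 0.147] min at by -0.128 0.065
press z 0.09 45 bx [0.132 0.134 0.142 0.151] min at by -0.119 0.093
press z 0.12 255 bx [0.127 0.128 0.148 0.165] min at by 0.059 0.137
press z 0.15 394 bx [0.13  0.132 0.152 0.16 ] min at by -0.063 0.151
press z 0.18 53 bx [0.15  0.151 0.158 0.168] min at by 0.116 0.185
press z 0.21 836 bx [0.143 0.146 0.167 0.177] min at by 0.061 0.212
press z 0.24 85 bx [0.149 0.15  0.168 0.18 ] min at by -0.053 0.241
press z 0.27 648 bx [0.169 0.174 0.181 0.193] min at by 0.118 0.273
press z 0.3 331 bx [0.176 0.178 0.184 0.189] min at by 0.042 0.3
```

View pics/pr.png

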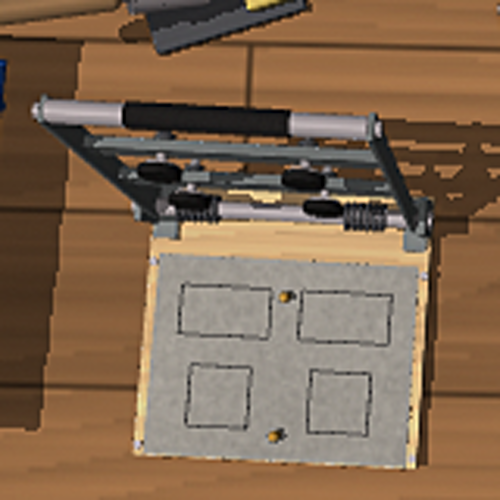

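Both cameras agree: bed (0.4525, 0.2253, -1.8°), template (0.4595, -0.3179, 7.0°). In this crop the press pads hang just behind the oblong outlines. I'll move over the template handle.

```bash
cat > to.py <<'E'
# prints tool-axis shift from measured pose to x y z yaw(deg, mod 180)
import sys,numpy as np
from plant import ctrl
x,y,z,w=map(float,sys.argv[1:5]); o=ctrl.get_obs(); p=o["tool_pos"]; yaw=o["orientation"][2]; a=np.radians(yaw)
d=np.array([x,y,z])-p; dw=(w-yaw+90)%180-90
print("t%.1f"%o["clock"],"pos",p.round(4),"yaw",round(yaw,2),"F",o["force"].round(1),"open",round(o["opening"],4),"-> dx %.4f dy %.4f dz %.4f turn %.2f"%(d[0]*np.cos(a)+d[1]*np.sin(a),d[0]*np.sin(a)-d[1]*np.cos(a),-d[2],-dw), "(alt turn %.1f)"%(-dw+(180 if dw>0 else -180)),"j1,j6",o["joint_pos"][[0,5]].round(1))
E
python3 to.py .4595 -.3179 .15 7.0
```

```text
t0.2 pos [ 0.1785 -0.6507  0.2511] yaw -164.66 F [ 0.4 -0.7 -0.4] open 0.0876 -> dx -0.3590 dy 0.2466 dz 0.1011 turn 8.34 (alt turn -171.7) j1,j6 [-58.1 -16.5]
```

Units first: shifts go in mm and turns go in units of 10 degrees. So -0.359 m is -359, -0.34 m is -340, 2 degrees is 0.2.

```bash
echo '{"segments": [[-50,35,0,0.1,0.05],[-100,70,0,0.2,0.05],[-150,105,0,0.3,0.05],[-200,140,0,0.5,0.05],[-250,175,20,0.6,0.05],[-300,210,50,0.7,0.05],[-340,235,80,0.834,0.05],[-359,246.6,101.1,0.834,0.05]]}' > next.json && python3 drive.py next.json; echo '{"segments": [[0,0,0,0,0.05],[0,0,0,0,0.05]]}' > next.json && python3 drive.py next.json; python3 to.py .4595 -.3179 .071 7.0
python3 - <<'E'
from h import *
s=ctrl.snapshot("scene"); t=ctrl.snapshot("top"); cv2.imwrite("pics/g1.png",np.hstack([cv2.resize(s["frame"][20:240,200:420,::-1],(400,400)),cv2.resize(t["frame"][170:340,330:500,::-1],(400,400))]))
E
```

```text
clock: 1.25
tool_pos: [0.4607, -0.3158, 0.1492]
orientation: [180.0, -0.0, -172.9]
force: [-0.3, -0.4, 0.1]
opening: 0.0503
gripper_force: 0.0
clock: 1.5
tool_pos: [0.4596, -0.3184, 0.1509]
orientation: [-180.0, 0.0, -173.0]
force: [-0.1, -0.7, 0.6]
opening: 0.0496
gripper_force: 0.0
t1.5 pos [ 0.4596 -0.3184  0.1509] yaw -172.97 F [-0.1 -0.7  0.6] open 0.0496 -> dx 0.0000 dy 0.0006 dz 0.0799 turn 0.03 (alt turn -180.0) j1,j6 [-14.6 -68.3]
```

View pics/g1.png

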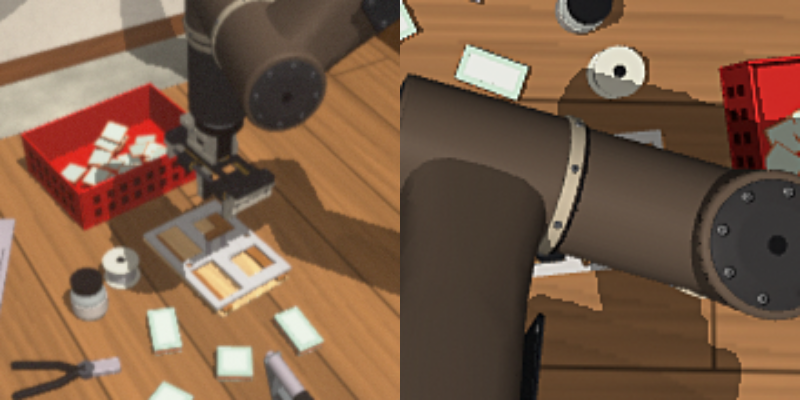

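The left crop shows the wide body lying along the closing line, across template y, and the fingers are above the handle. Lowering to grip.

Converted, 0.0795 m is 79.5, 0.07 m is 70.

```bash
echo '{"segments": [[0,0.3,30,0,0.05],[0,0.3,55,0,0.05],[0,0.3,70,0,0.05],[0,0.3,79.5,0,0.05],[0,0.3,79.5,0,0.05],[0,0.3,79.5,0,0],[0,0.3,79.5,0,0],[0,0.3,79.5,0,0]]}' > next.json && python3 drive.py next.json; echo '{"segments": [[0,0,0,0,0],[0,0,0,0,0],[0,0,0,0,0]]}' > next.json && python3 drive.py next.json;  python3 to.py .4595 -.3179 .071 7.0; echo '{"segments": [[0,0,-10,0,0],[0,0,-25,0,0],[0,0,-50,0,0],[0,0,-80,0,0],[0,0,-80,0,0]]}' > next.json && python3 drive.py next.json; python3 to.py .4525 .2253 .15 -1.8
```

```text
clock: 2.6
tool_pos: [0.4597, -0.3179, 0.0714]
orientation: [-180.0, 0.0, -173.0]
force: [-0.3, 0.2, -0.7]
opening: 0.0255
gripper_force: 0.0
clock: 2.98
tool_pos: [0.4597, -0.318, 0.0712]
orientation: [-180.0, 0.0, -173.0]
force: [0.3, 0.5, 2.9]
opening: 0.0136
gripper_force: 30.0
t3.0 pos [ 0.4597 -0.318   0.0712] yaw -172.99 F [0.3 0.5 2.9] open 0.0136 -> dx 0.0002 dy 0.0001 dz 0.0002 turn 0.01 (alt turn -180.0) j1,j6 [-14.6 -68.4]
clock: 3.6
tool_pos: [0.461, -0.3183, 0.1539]
orientation: [-179.9, 0.3, -173.0]
force: [-0.2, -0.3, -4.3]
opening: 0.0138
gripper_force: 30.0
t3.6 pos [ 0.461  -0.3183  0.1539] yaw -172.98 F [-0.2 -0.3 -4.3] open 0.0138 -> dx -0.0580 dy 0.5406 dz 0.0039 turn 8.82 (alt turn -171.2) j1,j6 [-14.6 -68.4]
```

Converted, 0.36 m is 360, 0.31 m is 310, 1 degrees is 0.1.

```bash
echo '{"segments": [[-2,20,0,0,0],[-8,60,0,0.1,0],[-14,110,0,0.2,0],[-20,160,0,0.3,0],[-26,210,0,0.4,0],[-30,260,0,0.5,0],[-36,310,0,0.6,0],[-40,360,0,0.7,0]]}' > next.json && python3 drive.py next.json; echo '{"segments": [[-5,50,0,0.1,0],[-10,100,0,0.18,0],[-15,140,0,0.18,0],[-17,170,0,0.18,0],[-17,180,0,0.18,0],[-17,180,0,0.18,0],[-17,180,0,0.18,0]]}' > next.json && python3 drive.py next.json; python3 to.py .4525 .2253 .11 -1.8
python3 - <<'E'
from h import *
q=(.4525,.2253,-.031); z=ctrl.get_obs()["tool_pos"][2]
for n in("top","scene"):
    s=ctrl.snapshot(n); print(n,z,*tmpl(s,q,z-.055+.006)); cv2.imwrite(f"pics/c_{n}.png",s["frame"][:,:,::-1])
E
```

```text
clock: 4.6
tool_pos: [0.4539, 0.0461, 0.1501]
orientation: [-180.0, -0.1, 180.0]
force: [0.9, -0.0, -4.7]
opening: 0.0134
gripper_force: 30.0
clock: 5.48
tool_pos: [0.4717, 0.2234, 0.1505]
orientation: [-180.0, -0.1, 178.2]
force: [-0.3, 0.6, -3.1]
opening: 0.0139
gripper_force: 30.0
t5.5 pos [0.4717 0.2234 0.1505] yaw 178.18 F [-0.3  0.6 -3.1] open 0.0139 -> dx 0.0192 dy 0.0013 dz 0.0405 turn -0.02 (alt turn 180.0) j1,j6 [  46.9 -138.7]
top 0.1505362236225085 [ 0.47109107  0.2258741  -0.03120616] 30.141822814941406
scene 0.1505362236225085 [ 0.47031111  0.2245427  -0.02324777] 31.480796813964844
```

View pics/c_scene.png

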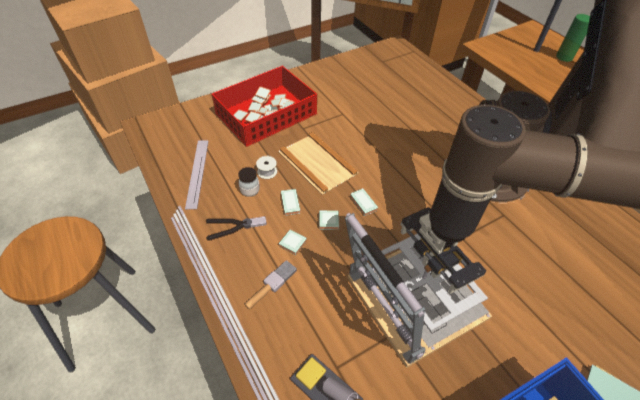

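The scene view shows the template level over the bed, around (450,285), and about 19 mm too far back. I'll correct that, lower it to just above the pins and measure again.

Converted, 0.0192 m is 19.2, 0.056 m is 56.

```bash
echo '{"segments": [[10,0,10,0,0],[19.2,0.8,30,0,0],[19.2,0.8,50,0,0],[19.2,0.8,56,0,0],[19.2,0.8,56,0,0],[19.2,0.8,56,0,0]]}' > next.json && python3 drive.py next.json;  python3 to.py .4525 .2253 .09 -1.8
python3 - <<'E'
from h import *
q=(.4525,.2253,-.031); z=ctrl.get_obs()["tool_pos"][2]
for n in("top","scene"):
    s=ctrl.snapshot(n); print(n,z,*tmpl(s,q,z-.055+.006)); 
E
```

```text
clock: 6.32
tool_pos: [0.4535, 0.226, 0.0956]
orientation: [180.0, 0.0, 178.2]
force: [0.1, -0.0, -4.1]
opening: 0.014
gripper_force: 30.0
t6.3 pos [0.4535 0.226  0.0956] yaw 178.2 F [ 0.1 -0.  -4.1] open 0.014 -> dx 0.0010 dy -0.0008 dz 0.0056 turn -0.00 (alt turn 180.0) j1,j6 [  48.7 -140.6]
top 0.09558932970740432 [ 0.45312942  0.22765793 -0.02581736] 31.89099884033203
scene 0.09558932970740432 [ 0.44948568  0.22751174 -0.04667868] 30.287246704101562
```

Converted, 0.016 m is 16, 0.015 m is 15.

```bash
echo '{"segments": [[0.7,-0.7,3,0,0],[0.7,-0.7,6,0,0],[0.7,-0.7,9,0,0],[0.7,-0.7,11.5,0,0],[0.7,-0.7,13.5,0,0],[0.7,-0.7,15,0,0],[0.7,-0.7,16,0,0],[0.7,-0.7,16,0,0]]}' > next.json && python3 drive.py next.json;  python3 to.py .4528 .2253 .0732 -1.8
```

```text
clock: 7.42
tool_pos: [0.4524, 0.2251, 0.0789]
orientation: [-180.0, 0.0, 178.2]
force: [0.6, -0.0, -4.6]
opening: 0.0139
gripper_force: 30.0
t7.4 pos [0.4524 0.2251 0.0789] yaw 178.21 F [ 0.6 -0.  -4.6] open 0.0139 -> dx -0.0004 dy 0.0002 dz 0.0057 turn 0.01 (alt turn -180.0) j1,j6 [  48.8 -140.6]
```

The z reading is below the pin tops with no extra force, so the holes are over the pins. I'll seat it and release.

Converted, 0.0062 m is 6.2, 0.0055 m is 5.5.

```bash
echo '{"segments": [[0,0,2,0,0],[0,0,4,0,0],[0,0,5.5,0,0],[0,0,6.2,0,0],[0,0,6.2,0,0]]}' > next.json && python3 drive.py next.json;  python3 to.py .4528 .2253 .0732 -1.8; echo '{"segments": [[0,0,0,0,0.035],[0,0,0,0,0.035],[0,0,-10,0,0.035],[0,0,-50,0,0.035],[0,0,-100,0,0.035],[0,-50,-130,0,0.035],[0,-110,-130,0,0.06],[0,-170,-130,0,0.0876]]}' > next.json && python3 drive.py next.json; echo '{"segments": [[0,-60,0,0,0.0876],[0,-120,0,0,0.0876],[0,-120,0,0,0.0876]]}' > next.json && python3 drive.py next.json
python3 - <<'E'
from h import *
q=(.4525,.2253,-.031)
for n in("top","scene"):
    s=ctrl.snapshot(n); print(n,*tmpl(s,q,.024)); cv2.imwrite(f"pics/d_{n}.png",s["frame"][:,:,::-1])
    for b,ob in(((.683,-.075,.5),0),((.556,-.092,1.04),0),((.622,-.207,2.808),1),((.430,-.099,3.11),1)): print(block(s,b,ob))
X=cloud(ctrl.snapshot("top"))
E
```

```text
clock: 8.05
tool_pos: [0.4525, 0.2251, 0.0732]
orientation: [180.0, 0.0, 178.2]
force: [-1.5, -2.0, 3.7]
opening: 0.0134
gripper_force: 30.0
t8.1 pos [0.4525 0.2251 0.0732] yaw 178.21 F [-1.5 -2.   3.7] open 0.0134 -> dx -0.0003 dy 0.0002 dz -0.0000 turn 0.01 (alt turn -180.0) j1,j6 [  48.8 -140.6]
clock: 9.05
tool_pos: [0.447, 0.0539, 0.2041]
orientation: [179.9, 0.1, 178.3]
force: [0.9, 0.2, 0.0]
opening: 0.0497
gripper_force: 0.0
clock: 9.43
tool_pos: [0.4426, -0.0682, 0.2034]
orientation: [-180.0, 0.0, 177.9]
force: [-0.4, -0.5, -0.1]
opening: 0.0792
gripper_force: 0.0
top [ 0.45235769  0.22662891 -0.02708079] 61.7615966796875
(array([ 0.68334502, -0.07529018,  0.50309802]), np.float64(114.66920471191406))
(array([ 0.55638183, -0.09231194,  1.05074884]), np.float64(121.65582275390625))
(array([ 0.62219898, -0.20694688,  2.80830926]), np.float64(112.91390228271484))
(array([ 0.44811395, -0.10192118,  3.15188333]), np.float64(11.788558959960938))
scene [ 0.45040233  0.22631392 -0.02793513] 39.37767028808594
(array([ 0.68297917, -0.07496175,  0.51030136]), np.float64(78.57522583007812))
(array([ 0.55565031, -0.09242677,  1.04265424]), np.float64(78.6892318725586))
(array([ 0.62175945, -0.20626117,  2.80635093]), np.float64(75.71617126464844))
(array([ 0.43022194, -0.09726409,  3.13516845]), np.float64(38.984375))
```

View pics/d_top.png

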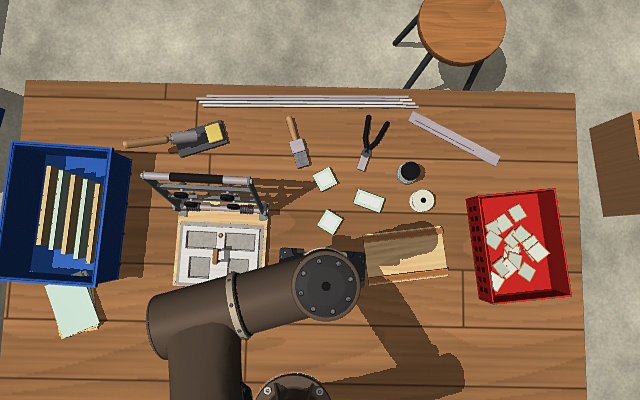

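The template lies flat on the bed at (215,255), with its windows over the outlines. The pads leave no room for the gripper body across the oblongs, so I'll grip each oblong along its 84 mm length. First is the far oblong at (369,200).

```bash
python3 to.py .6177 -.2051 .09 160.87
```

```text
t9.6 pos [ 0.4435 -0.0647  0.2033] yaw 178.17 F [ 0.4  0.5 -0.4] open 0.0867 -> dx -0.1786 dy -0.1348 dz 0.1133 turn 17.30 (alt turn -162.7) j1,j6 [  17.  -108.9]
```

Converted, -0.1786 m is -178.6, -0.17 m is -170, 17.3 degrees is 1.73.

```bash
echo '{"segments": [[-30,-22,10,0.2,0.088],[-70,-53,30,0.5,0.088],[-110,-83,50,1,0.088],[-150,-113,80,1.5,0.088],[-170,-130,100,1.73,0.088],[-178.6,-134.8,113.3,1.73,0.088],[-178.6,-134.8,113.3,1.73,0.088],[-178.6,-134.8,113.3,1.73,0.088]]}' > next.json && python3 drive.py next.json; python3 to.py .6177 -.2051 .034 160.87; python3 - <<'E'
from h import *
s=ctrl.snapshot("top");print(block(s,(.43,-.099,3.11),1))
s=ctrl.snapshot("scene");print(block(s,(.43,-.099,3.11),1),block(s,(.622,-.207,2.808),1))
E
```

```text
clock: 10.58
tool_pos: [0.6177, -0.2039, 0.0905]
orientation: [180.0, 0.1, 161.0]
force: [-0.4, 0.8, 0.2]
opening: 0.0879
gripper_force: 0.0
t10.6 pos [ 0.6177 -0.2039  0.0905] yaw 161.01 F [-0.4  0.8  0.2] open 0.0879 -> dx -0.0004 dy -0.0011 dz 0.0565 turn 0.14 (alt turn -179.9) j1,j6 [  -1.1 -107.9]
(array([ 0.43012018, -0.0987378 ,  3.11008642]), np.float64(128.31222534179688))
(array([ 0.42980991, -0.09859063,  3.10139193]), np.float64(73.64781188964844)) (array([ 0.62638822, -0.1946449 ,  2.83955302]), np.float64(28.04949951171875))
```

Converted, 0.033 m is 33, 0.02 m is 20, 0.1 degrees is 0.01.

```bash
echo '{"segments": [[-0.4,-0.8,20,0.01,0.088],[-0.4,-0.8,33,0.01,0.088],[-0.4,-0.8,33,0.01,0.088]]}' > next.json && python3 drive.py next.json; for i in 1 2 3; do python3 to.py .6177 -.2051 .034 160.87; echo '{"segments": [[0,0,0,0,0.088]]}' > next.json && python3 drive.py next.json >/dev/null; done
```

```text
clock: 11.05
tool_pos: [0.617, -0.2057, 0.0559]
orientation: [-180.0, -0.1, 160.8]
force: [-0.7, 0.1, -0.4]
opening: 0.0873
gripper_force: 0.0
t11.1 pos [ 0.617  -0.2057  0.0559] yaw 160.81 F [-0.7  0.1 -0.4] open 0.0873 -> dx -0.0005 dy 0.0008 dz 0.0219 turn -0.06 (alt turn 179.9) j1,j6 [  -1.3 -107.9]
t11.2 pos [ 0.6181 -0.206   0.0571] yaw 160.82 F [0.3 0.5 0.2] open 0.0877 -> dx 0.0006 dy 0.0007 dz 0.0231 turn -0.05 (alt turn 180.0) j1,j6 [  -1.3 -107.9]
t11.3 pos [ 0.6182 -0.206   0.0572] yaw 160.81 F [ 0.2 -0.2  0.1] open 0.0879 -> dx 0.0007 dy 0.0007 dz 0.0232 turn -0.06 (alt turn 179.9) j1,j6 [  -1.3 -107.9]
```

Converted, 0.0007 m is 0.7, 0.017 m is 17.

```bash
echo '{"segments": [[0.4,0.7,6,0,0.088],[0.4,0.7,10,0,0.088],[0.4,0.7,14,0,0.088],[0.4,0.7,17,0,0.088],[0.4,0.7,17,0,0.088]]}' > next.json && python3 drive.py next.json; echo '{"segments": [[0,0,2,0,0.088],[0,0,4,0,0.088],[0,0,5.8,0,0.088],[0,0,5.8,0,0.088]]}' > next.json && python3 drive.py next.json; python3 to.py .6177 -.2051 .034 160.87
```

```text
clock: 12.05
tool_pos: [0.6173, -0.2052, 0.039]
orientation: [-180.0, -0.0, 160.8]
force: [-0.0, -0.4, -0.9]
opening: 0.0875
gripper_force: 0.3
clock: 12.55
tool_pos: [0.6175, -0.2052, 0.0335]
orientation: [180.0, -0.0, 160.8]
force: [-0.3, -1.0, -0.8]
opening: 0.0875
gripper_force: 0.3
t12.6 pos [ 0.6175 -0.2052  0.0335] yaw 160.8 F [-0.3 -1.  -0.8] open 0.0875 -> dx -0.0002 dy 0.0001 dz -0.0005 turn -0.07 (alt turn 179.9) j1,j6 [  -1.2 -108. ]
```

Units first: shifts go in mm and turns go in units of 10 degrees. So -0.1 m is -100, -0.06 m is -60.

```bash
echo '{"segments": [[0,0,0,0,0.07],[0,0,0,0,0.07],[0,0,0,0,0.07],[0,0,0,0,0.07]]}' > next.json && python3 drive.py next.json; echo '{"segments": [[0,0,-10,0,0.07],[0,0,-30,0,0.07],[0,0,-60,0,0.07],[0,0,-100,0,0.07],[0,0,-100,0,0.07]]}' > next.json && python3 drive.py next.json; python3 - <<'E'
from h import *
for n in("top","scene"):
    s=ctrl.snapshot(n); q,v=tmpl(s,(.4525,.2255,-.03),.024); print(n,q,v); print(bed(s,(.4525,.2255,-.03)))
q=np.array([.4525,.2253,-.031])
for n,p in(("ol",(.0375,.056)),("or",(.0375,-.056)),("sl",(-.037,.056)),("sr",(-.037,-.056))): print(n,place(q,np.array([p]),0)[0,:2].round(4))
E
python3 to.py .4917 .2801 .13 -1.8
```

```text
clock: 13.05
tool_pos: [0.6175, -0.2051, 0.0335]
orientation: [180.0, -0.0, 160.8]
force: [0.1, -0.1, -1.1]
opening: 0.0836
gripper_force: 30.0
clock: 13.68
tool_pos: [0.6199, -0.2055, 0.1384]
orientation: [179.9, 0.4, 160.8]
force: [0.4, -0.2, -2.0]
opening: 0.0838
gripper_force: 30.0
top [ 0.45215705  0.22693189 -0.03016319] 59.241188049316406
(array([ 0.45209668,  0.22759272, -0.0317851 ]), np.float64(47.19904327392578))
scene [ 0.45040138  0.22631499 -0.02794972] 40.038116455078125
(array([ 0.44887727,  0.22489763, -0.03079634]), np.float64(22.845504760742188))
ol [0.4917 0.2801]
or [0.4882 0.1682]
sl [0.4173 0.2824]
sr [0.4138 0.1705]
t13.8 pos [ 0.6176 -0.2051  0.1345] yaw 160.79 F [ 0.  -0.1 -2.8] open 0.0837 -> dx 0.2785 dy 0.4167 dz 0.0045 turn -17.41 (alt turn 162.6) j1,j6 [  -1.2 -108. ]
```

Converted, 0.205 m is 205, 0.1687 m is 168.7, -17.4 degrees is -1.74.

```bash
echo '{"segments": [[20,15,0,-0.1,0.07],[60,45,0,-0.3,0.07],[100,75,0,-0.6,0.07],[140,105,0,-0.9,0.07],[168.7,126.6,0,-1.2,0.07],[187,175,0,-1.5,0.07],[205,222,0,-1.74,0.07],[222,267,0,-1.74,0.07]]}' > next.json && python3 drive.py next.json; echo '{"segments": [[16,50,0,0,0.07],[33,100,0,0,0.07],[50,135,0,0,0.07],[50,145,0,0,0.07],[50,145,0,0,0.07],[50,145,0,0,0.07]]}' > next.json && python3 drive.py next.json;python3 to.py .4914 .2806 .07 -1.8
```

```text
clock: 14.78
tool_pos: [0.4948, 0.1213, 0.133]
orientation: [-180.0, -0.1, 178.2]
force: [0.1, -0.4, -1.5]
opening: 0.0837
gripper_force: 30.0
clock: 15.52
tool_pos: [0.4502, 0.2654, 0.1332]
orientation: [-179.9, -0.0, 178.2]
force: [0.7, 0.3, -3.0]
opening: 0.0836
gripper_force: 30.0
t15.5 pos [0.4502 0.2654 0.1332] yaw 178.15 F [ 0.7  0.3 -3. ] open 0.0836 -> dx -0.0407 dy 0.0166 dz 0.0632 turn -0.05 (alt turn 180.0) j1,j6 [  52.  -143.9]
```

Converted, 0.06 m is 60, -0.0407 m is -40.7.

```bash
echo '{"segments": [[-20,9,0,0,0.07],[-40.7,16.6,0,0,0.07],[-40.7,16.6,10,0,0.07],[-40.7,16.6,35,0,0.07],[-40.7,16.6,60,0,0.07],[-40.7,16.6,60,0,0.07],[-40.7,16.6,60,0,0.07]]}' > next.json && python3 drive.py next.json; python3 to.py .4914 .2806 .0515 -1.8; python3 - <<'E'
from h import *
z=ctrl.get_obs()["tool_pos"][2]-.0335+.018
b=place((.4522,.2258,-.031),np.array([[.042,.056]]),0)[0,:2]
for n in("top","scene"):
    s=ctrl.snapshot(n); print(n,b,block(s,(*b,-.031),1,z)); cv2.imwrite(f"pics/e_{n}.png",cv2.resize(s["frame"][150:310,150:310,::-1] if n=="top" else s["frame"][200:370,340:510,::-1],(400,400)))
E
```

```text
clock: 16.4
tool_pos: [0.4917, 0.2815, 0.0743]
orientation: [180.0, 0.0, 178.2]
force: [0.3, -0.5, -1.9]
opening: 0.0835
gripper_force: 30.0
t16.4 pos [0.4917 0.2815 0.0743] yaw 178.19 F [ 0.3 -0.5 -1.9] open 0.0835 -> dx 0.0003 dy -0.0009 dz 0.0228 turn -0.01 (alt turn 180.0) j1,j6 [  49.6 -141.4]
top [0.49591554 0.2804713 ] (array([ 0.53555058,  0.28653433, -1.15066828]), np.float64(16.161766052246094))
scene [0.49591554 0.2804713 ] (array([ 0.49047771,  0.26827389, -0.0198639 ]), np.float64(30.775413513183594))
```

View pics/e_scene.png

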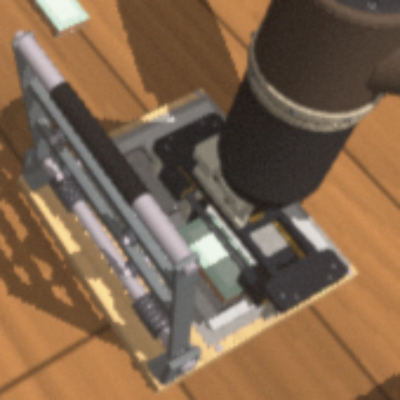

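The crop shows the block over the left oblong window, about (215,260), clear of the press. Lowering with force checks.

Converted, 0.017 m is 17, 0.0145 m is 14.5.

```bash
echo '{"segments": [[0.3,-0.6,5,0,0.07],[0.3,-0.6,10,0,0.07],[0.3,-0.6,14.5,0,0.07],[0.3,-0.6,17,0,0.07],[0.3,-0.6,17,0,0.07]]}' > next.json && python3 drive.py next.json; python3 to.py .4914 .2806 .0515 -1.8;  echo '{"segments": [[0,0,2,0,0.07],[0,0,4,0,0.07],[0,0,5.2,0,0.07],[0,0,5.2,0,0.07]]}' > next.json && python3 drive.py next.json; python3 to.py .4914 .2806 .0515 -1.8
```

```text
clock: 17.12
tool_pos: [0.4911, 0.2811, 0.0563]
orientation: [-180.0, -0.0, 178.2]
force: [0.4, 0.0, -2.1]
opening: 0.0835
gripper_force: 30.0
t17.1 pos [0.4911 0.2811 0.0563] yaw 178.21 F [ 0.4  0.  -2.1] open 0.0835 -> dx -0.0004 dy -0.0005 dz 0.0048 turn 0.01 (alt turn -180.0) j1,j6 [  49.6 -141.4]
clock: 17.62
tool_pos: [0.4912, 0.2812, 0.0515]
orientation: [180.0, 0.0, 178.2]
force: [-0.1, 0.2, -1.5]
opening: 0.0834
gripper_force: 30.0
t17.6 pos [0.4912 0.2812 0.0515] yaw 178.2 F [-0.1  0.2 -1.5] open 0.0834 -> dx -0.0002 dy -0.0006 dz -0.0000 turn 0.00 (alt turn -180.0) j1,j6 [  49.6 -141.4]
```

```bash
echo '{"segments": [[0,0,0.6,0,0.07],[0,0,0.6,0,0.088],[0,0,0.6,0,0.088],[0,0,-5,0,0.088],[0,0,-30,0,0.088],[0,0,-70,0,0.088],[10,-40,-90,0,0.088],[20,-100,-90,0,0.088]]}' > next.json && python3 drive.py next.json; echo '{"segments": [[10,-60,0,0,0.088],[20,-120,0,0,0.088],[30,-180,0,0,0.088],[35,-240,0,0,0.088],[35,-270,0,0,0.088],[35,-280,0,0,0.088],[35,-280,0,0,0.088]]}' > next.json && python3 drive.py next.json; python3 to.py .4255 -.0986 .055 178.1; python3 - <<'E'
from h import *
b=place((.4522,.2258,-.031),np.array([[.042,.056]]),0)[0,:2]
for n in("top","scene"):
    s=ctrl.snapshot(n); print(n,b,block(s,(*b,-.031),1,.036),[block(s,b,0) for b in((.683,-.075,.5),(.556,-.092,1.04))], block(s,(.43,-.099,3.11),1))
E
```

```text
clock: 18.62
tool_pos: [0.469, 0.1825, 0.1435]
orientation: [179.8, 0.2, 178.3]
force: [0.4, -1.7, 0.5]
opening: 0.0876
gripper_force: 0.0
clock: 19.5
tool_pos: [0.4244, -0.097, 0.1416]
orientation: [180.0, 0.0, 178.1]
force: [-0.5, 0.8, -0.2]
opening: 0.0878
gripper_force: 0.0
t19.5 pos [ 0.4244 -0.097   0.1416] yaw 178.13 F [-0.5  0.8 -0.2] open 0.0878 -> dx -0.0011 dy -0.0015 dz 0.0866 turn 0.03 (alt turn -180.0) j1,j6 [  13.3 -105.1]
top [0.49591554 0.2804713 ] (array([ 0.49518918,  0.28287389, -0.04104833]), np.float64(54.8592529296875)) [(array([ 0.68334502, -0.07529018,  0.50309802]), np.float64(113.70954895019531)), (array([ 0.55646748, -0.09231592,  1.0511779 ]), np.float64(120.49772644042969))] (array([ 0.4333966 , -0.10849118,  3.1634428 ]), np.float64(12.524585723876953))
scene [0.49591554 0.2804713 ] (array([0.49885397, 0.25984357, 0.06796073]), np.float64(24.772811889648438)) [(array([ 0.68291444, -0.074961  ,  0.51288474]), np.float64(78.86474609375)), (array([ 0.55578487, -0.09239086,  1.04242609]), np.float64(77.21249389648438))] (array([ 0.43004168, -0.09751727,  3.10897565]), np.float64(30.1539306640625))
```

```bash
echo '{"segments": [[-1.1,-1.2,30,0,0.088],[-1.1,-1.2,60,0,0.088],[-1.1,-1.2,85,0,0.088],[-1.1,-1.2,85,0,0.088],[-1.1,-1.2,85,0,0.088]]}' > next.json && python3 drive.py next.json >/dev/null; python3 to.py .4255 -.0986 .034 178.1;echo '{"segments": [[0,0,0,0,0.088]]}' > next.json && python3 drive.py next.json>/dev/null; python3 to.py .4255 -.0986 .034 178.1
```

```text
t20.2 pos [ 0.4261 -0.0975  0.0572] yaw 178.28 F [-0.1  0.4  0.4] open 0.0878 -> dx 0.0005 dy -0.0011 dz 0.0232 turn 0.18 (alt turn -179.8) j1,j6 [  13.2 -104.9]
t20.4 pos [ 0.4262 -0.0977  0.0575] yaw 178.24 F [ 0.3 -0.2 -0.1] open 0.0876 -> dx 0.0007 dy -0.0009 dz 0.0235 turn 0.14 (alt turn -179.9) j1,j6 [  13.1 -104.9]
```

Converted, 0.016 m is 16, 0.013 m is 13, 0.1 degrees is 0.01.

```bash
echo '{"segments": [[0.5,-1,6,0.01,0.088],[0.5,-1,10,0.01,0.088],[0.5,-1,13,0.01,0.088],[0.5,-1,16,0.01,0.088],[0.5,-1,16,0.01,0.088]]}' > next.json && python3 drive.py next.json>/dev/null; python3 to.py .4255 -.0986 .034 178.1; echo '{"segments": [[0,0,3,0,0.088],[0,0,5,0,0.088],[0,0,7.3,0,0.088],[0,0,7.3,0,0.088]]}' > next.json && python3 drive.py next.json >/dev/null; python3 to.py .4255 -.0986 .0335 178.1
```

```text
t21.0 pos [ 0.4246 -0.0992  0.0402] yaw 178.1 F [ 0.3 -0.5 -0.2] open 0.0879 -> dx -0.0008 dy 0.0006 dz 0.0062 turn -0.00 (alt turn 180.0) j1,j6 [  12.9 -104.8]
t21.5 pos [ 0.4247 -0.0992  0.033 ] yaw 178.1 F [ 0.2 -0.7 -0.4] open 0.0878 -> dx -0.0008 dy 0.0006 dz -0.0005 turn 0.00 (alt turn -180.0) j1,j6 [  12.9 -104.8]
```

Converted, -0.1 m is -100, -0.085 m is -85.

```bash
echo '{"segments": [[0,0,0,0,0.07],[0,0,0,0,0.07],[0,0,0,0,0.07],[0,0,0,0,0.07]]}' > next.json && python3 drive.py next.json; echo '{"segments": [[0,0,-10,0,0.07],[0,0,-30,0,0.07],[0,0,-60,0,0.07],[0,0,-85,0,0.07],[0,0,-100,0,0.07],[0,0,-100,0,0.07]]}' > next.json && python3 drive.py next.json; python3 to.py .4871 .1687 .13 -1.8
```

```text
clock: 21.98
tool_pos: [0.4247, -0.0991, 0.0331]
orientation: [-180.0, -0.0, 178.1]
force: [-0.2, 0.2, -2.2]
opening: 0.0836
gripper_force: 30.0
clock: 22.72
tool_pos: [0.4255, -0.099, 0.1347]
orientation: [180.0, 0.2, 178.1]
force: [0.4, 0.1, -2.0]
opening: 0.0835
gripper_force: 30.0
t22.7 pos [ 0.4255 -0.099   0.1347] yaw 178.11 F [ 0.4  0.1 -2. ] open 0.0835 -> dx -0.0527 dy 0.2696 dz 0.0047 turn -0.09 (alt turn 179.9) j1,j6 [  12.9 -104.8]
```

```bash
echo '{"segments": [[-10,30,0,0,0.07],[-20,80,0,0,0.07],[-30,130,0,0,0.07],[-40,180,0,0,0.07],[-50,230,0,-0.01,0.07],[-52.7,260,0,-0.01,0.07],[-52.7,269.6,0,-0.01,0.07],[-52.7,269.6,0,-0.01,0.07]]}' > next.json && python3 drive.py next.json >/dev/null; echo '{"segments": [[0,0,10,0,0.07],[0,0,35,0,0.07],[0,0,60,0,0.07],[0,0,63,0,0.07],[0,0,63,0,0.07]]}' > next.json && python3 drive.py next.json >/dev/null; python3 to.py .4871 .1687 .051 -1.8
```

```text
t24.4 pos [0.4865 0.168  0.0703] yaw 178.17 F [ 0.6  0.3 -1.3] open 0.0836 -> dx -0.0005 dy 0.0007 dz 0.0193 turn -0.03 (alt turn 180.0) j1,j6 [  40.9 -132.8]
```

Converted, 0.014 m is 14, 0.012 m is 12.

```bash
echo '{"segments": [[-0.5,0.7,5,0,0.07],[-0.5,0.7,9,0,0.07],[-0.5,0.7,12,0,0.07],[-0.5,0.7,14,0,0.07],[-0.5,0.7,14,0,0.07]]}' > next.json && python3 drive.py next.json >/dev/null; python3 to.py .4871 .1687 .051 -1.8; echo '{"segments": [[0,0,2,0,0.07],[0,0,4,0,0.07],[0,0,5.5,0,0.07],[0,0,5.5,0,0.07]]}' > next.json && python3 drive.py next.json >/dev/null; python3 to.py .4871 .1687 .051 -1.8
```

```text
t25.0 pos [0.4868 0.1692 0.056 ] yaw 178.21 F [-0.3 -0.1 -1.8] open 0.0837 -> dx -0.0003 dy -0.0005 dz 0.0050 turn 0.01 (alt turn -180.0) j1,j6 [  41.  -132.8]
t25.5 pos [0.4869 0.1693 0.0511] yaw 178.22 F [-2.2 -1.5  5.2] open 0.0836 -> dx -0.0002 dy -0.0006 dz 0.0001 turn 0.02 (alt turn -180.0) j1,j6 [  41.  -132.8]
```

Converted, -0.15 m is -150, -0.1 m is -100, 5 degrees is 0.5.

```bash
echo '{"segments": [[0,0,0,0,0.088],[0,0,0,0,0.088],[0,0,-5,0,0.088],[0,0,-30,0,0.088],[0,0,-80,0,0.088],[10,-30,-100,0,0.088],[20,-90,-100,0,0.08],[20,-150,-100,0.5,0.075]]}' > next.json && python3 drive.py next.json; python3 to.py .5561 -.0923 .06 150; python3 - <<'E'
from h import *
for n in("top","scene"):
    s=ctrl.snapshot(n); print(n,[block(s,b,0) for b in((.683,-.075,.5),(.556,-.092,1.04))]); cv2.imwrite(f"pics/f_{n}.png",cv2.resize(s["frame"][150:310,150:310,::-1] if n=="top" else s["frame"][200:370,340:510,::-1],(400,400)))
cv2.imwrite("pics/f.png",np.hstack([cv2.imread(f"pics/f_{n}.png") for n in("top","scene")]))
E
```

```text
clock: 26.48
tool_pos: [0.4616, 0.0189, 0.1516]
orientation: [179.9, 0.1, 173.2]
force: [0.6, -1.1, -0.4]
opening: 0.0766
gripper_force: 0.0
t26.5 pos [0.4616 0.0189 0.1516] yaw 173.21 F [ 0.6 -1.1 -0.4] open 0.0766 -> dx -0.1069 dy -0.0993 dz 0.0916 turn 23.21 (alt turn -156.8) j1,j6 [  26.9 -123.7]
top [(array([ 0.68339235, -0.07517648,  0.49896157]), np.float64(114.7981948852539)), (array([ 0.55649614, -0.09236466,  1.04947627]), np.float64(111.95787048339844))]
scene [(array([ 0.68292201, -0.07497479,  0.51255213]), np.float64(78.33743286132812)), (array([ 0.55609971, -0.09211042,  1.01589227]), np.float64(78.80866241455078))]
```

View pics/f.png

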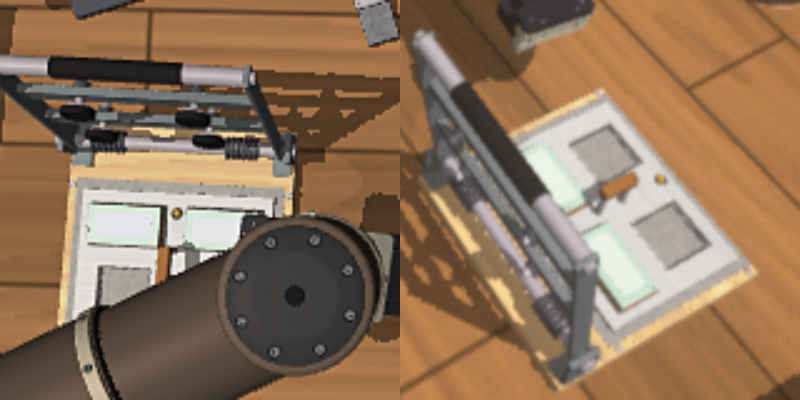

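Both oblongs lie in their back windows and the two square windows are free. Next is the near square.

```bash
echo '{"segments": [[-20,-20,0,0.3,0.072],[-50,-47,20,0.8,0.072],[-80,-75,50,1.5,0.072],[-100,-93,80,2.1,0.072],[-106.9,-99.3,91.6,2.32,0.072],[-106.9,-99.3,91.6,2.32,0.072],[-106.9,-99.3,91.6,2.32,0.072]]}' > next.json && python3 drive.py next.json >/dev/null; python3 to.py .5562 -.0923 .0335 150
```

```text
t27.4 pos [ 0.5568 -0.0905  0.0602] yaw 150.13 F [ 0.2  0.3 -1. ] open 0.0722 -> dx -0.0003 dy -0.0018 dz 0.0267 turn 0.13 (alt turn -179.9) j1,j6 [  10.6 -130.5]
```

Converted, 0.0267 m is 26.7, 0.02 m is 20.

```bash
echo '{"segments": [[-0.3,-1.4,10,0,0.072],[-0.3,-1.4,20,0,0.072],[-0.3,-1.4,26.7,0,0.072],[-0.3,-1.4,26.7,0,0.072]]}' > next.json && python3 drive.py next.json >/dev/null; python3 to.py .5562 -.0923 .0335 150;  echo '{"segments": [[0,0,0,0,0.045],[0,0,0,0,0.045],[0,0,0,0,0.045],[0,0,0,0,0.045]]}' > next.json && python3 drive.py next.json;echo '{"segments": [[0,0,-10,0,0.045],[0,0,-30,0,0.045],[0,0,-60,0,0.045],[0,0,-90,0,0.045],[0,0,-100,0,0.045]]}' > next.json && python3 drive.py next.json;  python3 to.py .4170 .2829 .13 -1.8
```

```text
t27.9 pos [ 0.5557 -0.0926  0.0316] yaw 150.01 F [0.7 0.  0.2] open 0.0722 -> dx -0.0003 dy 0.0005 dz -0.0019 turn 0.01 (alt turn -180.0) j1,j6 [  10.4 -130.4]
clock: 28.45
tool_pos: [0.5564, -0.0927, 0.0326]
orientation: [180.0, 0.0, 150.0]
force: [-0.6, 0.3, 0.7]
opening: 0.0557
gripper_force: 30.0
clock: 29.08
tool_pos: [0.5571, -0.0926, 0.1348]
orientation: [179.9, 0.2, 150.0]
force: [-0.2, -0.6, -1.6]
opening: 0.0556
gripper_force: 30.0
t29.1 pos [ 0.5571 -0.0926  0.1348] yaw 150.01 F [-0.2 -0.6 -1.6] open 0.0556 -> dx 0.3090 dy 0.2552 dz 0.0048 turn -28.19 (alt turn 151.8) j1,j6 [  10.4 -130.4]
```

Converted, 0.139 m is 139, 0.1 m is 100, -10 degrees is -1.

```bash
echo '{"segments": [[20,4,0,-0.3,0.045],[60,12,0,-1,0.045],[100,20,0,-1.8,0.045],[125,26.7,0,-2.5,0.045],[139,26.7,0,-2.82,0.045],[139,26.7,0,-2.82,0.045]]}' > next.json && python3 drive.py next.json >/dev/null; python3 to.py .4170 .2829 .13 -1.8
```

```text
t29.8 pos [4.480e-01 2.000e-04 1.321e-01] yaw 178.27 F [ 0.7 -0.3 -1. ] open 0.0557 -> dx 0.0396 dy 0.2816 dz 0.0021 turn 0.07 (alt turn -179.9) j1,j6 [  25.4 -117.1]
```

Converted, 0.2816 m is 281.6, 0.265 m is 265.

```bash
echo '{"segments": [[5,30,0,0,0.045],[12,80,0,0,0.045],[19,130,0,0,0.045],[26,180,0,0,0.045],[33,230,0,0,0.045],[39.6,265,0,0,0.045],[39.6,281.6,0,0,0.045],[39.6,281.6,0,0,0.045]]}' > next.json && python3 drive.py next.json >/dev/null; echo '{"segments": [[0,0,10,0,0.045],[0,0,35,0,0.045],[0,0,60,0,0.045],[0,0,62,0,0.045],[0,0,62,0,0.045]]}' > next.json && python3 drive.py next.json >/dev/null; python3 to.py .4170 .2829 .0506 -1.8
```

```text
t31.4 pos [0.4187 0.2822 0.0706] yaw 178.16 F [ 0.6  0.5 -0.3] open 0.0558 -> dx 0.0018 dy 0.0007 dz 0.0200 turn -0.04 (alt turn 180.0) j1,j6 [  56.3 -148.2]
```

```bash
echo '{"segments": [[1.6,0.6,5,0,0.045],[1.6,0.6,9,0,0.045],[1.6,0.6,12,0,0.045],[1.6,0.6,14,0,0.045],[1.6,0.6,14,0,0.045]]}' > next.json && python3 drive.py next.json >/dev/null; python3 to.py .4170 .2829 .0506 -1.8; echo '{"segments": [[0,0,2,0,0.045],[0,0,4,0,0.045],[0,0,6,0,0.045],[0,0,6,0,0.045]]}' > next.json && python3 drive.py next.json >/dev/null; python3 to.py .4170 .2829 .0506 -1.8
```

```text
t32.1 pos [0.4168 0.2833 0.0562] yaw 178.21 F [-0.4 -0.3 -0.9] open 0.0556 -> dx -0.0002 dy -0.0004 dz 0.0056 turn 0.01 (alt turn -180.0) j1,j6 [  56.6 -148.4]
t32.6 pos [0.4169 0.2834 0.0506] yaw 178.21 F [-1.4 -0.6  3.1] open 0.0555 -> dx -0.0001 dy -0.0005 dz -0.0000 turn 0.01 (alt turn -180.0) j1,j6 [  56.6 -148.4]
```

Converted, -0.15 m is -150, -0.1 m is -100.

```bash
echo '{"segments": [[0,0,0,0,0.068],[0,0,0,0,0.068],[0,0,-5,0,0.068],[0,0,-30,0,0.068],[0,0,-80,0,0.068],[0,-30,-100,0,0.07],[0,-90,-100,0,0.072],[-5,-150,-100,0,0.072]]}' > next.json && python3 drive.py next.json>/dev/null;  echo '{"segments": [[-5,-60,0,0,0.072],[-10,-120,0,0,0.072],[-20,-150,0,0,0.072],[-20,-160,0,0,0.072]]}' > next.json && python3 drive.py next.json; python3 to.py .6832 -.0751 .08 29; python3 - <<'E'
from h import *
for n in("top","scene"):
    s=ctrl.snapshot(n); print(n,[block(s,b,0) for b in((.683,-.075,.5),)])
E
```

```text
clock: 34.08
tool_pos: [0.4323, -0.0289, 0.1507]
orientation: [180.0, 0.0, 178.1]
force: [1.4, 0.8, -0.1]
opening: 0.072
gripper_force: 0.0
t34.1 pos [ 0.4323 -0.0289  0.1507] yaw 178.05 F [ 1.4  0.8 -0.1] open 0.072 -> dx -0.2523 dy -0.0377 dz 0.0707 turn -30.95 (alt turn 149.1) j1,j6 [  22.5 -114.4]
top [(array([ 0.68339156, -0.07517176,  0.49893934]), np.float64(113.28910064697266))]
scene [(array([ 0.68303028, -0.07484247,  0.51102138]), np.float64(78.4136962890625))]
```

```bash
echo '{"segments": [[-30,-5,0,-0.4,0.072],[-80,-12,10,-1,0.072],[-130,-20,20,-1.7,0.072],[-180,-28,40,-2.4,0.072],[-225,-34,60,-3,0.072],[-252.3,-37.7,70.7,-3.095,0.072],[-252.3,-37.7,70.7,-3.095,0.072],[-252.3,-37.7,70.7,-3.095,0.072]]}' > next.json && python3 drive.py next.json >/dev/null; python3 to.py .6832 -.0750 .0335 29
```

```text
t35.2 pos [ 0.6825 -0.0717  0.0795] yaw -150.8 F [ 0.6  0.7 -0.1] open 0.072 -> dx 0.0011 dy -0.0032 dz 0.0460 turn 0.20 (alt turn -179.8) j1,j6 [ 10.2 -71. ]
```

```bash
echo '{"segments": [[1.1,-3,15,0.01,0.072],[1.1,-3,30,0.01,0.072],[1.1,-3,40,0.01,0.072],[1.1,-3,40,0.01,0.072]]}' > next.json && python3 drive.py next.json >/dev/null; python3 to.py .6832 -.0750 .0335 29
```

```text
t35.7 pos [ 0.6827 -0.0762  0.0383] yaw -150.96 F [ 0.2 -0.7 -0.3] open 0.0718 -> dx -0.0010 dy 0.0008 dz 0.0048 turn 0.04 (alt turn -180.0) j1,j6 [  9.8 -70.8]
```

```bash
echo '{"segments": [[-1,0.8,4.8,0,0.072],[-1,0.8,4.8,0,0.072],[-1,0.8,4.8,0,0.072]]}' > next.json && python3 drive.py next.json >/dev/null; python3 to.py .6832 -.0750 .0335 29;  echo '{"segments": [[0,0,0,0,0.045],[0,0,0,0,0.045],[0,0,0,0,0.045],[0,0,0,0,0.045]]}' > next.json && python3 drive.py next.json;echo '{"segments": [[0,0,-10,0,0.045],[0,0,-30,0,0.045],[0,0,-60,0,0.045],[0,0,-90,0,0.045],[0,0,-100,0,0.045]]}' > next.json && python3 drive.py next.json;  python3 to.py .45 0 .13 -1.8;  python3 - <<'E'
from h import *
for n in("top","scene"):
    s=ctrl.snapshot(n); print(n,"tmpl",tmpl(s,(.4522,.2258,-.031),.024))
    for w,ob in zip(WIN,(0,0,1,1)):
        b=place((.4522,.2258,-.031),np.array([w[:2]]),0)[0,:2]; print("  ",b.round(4),*block(s,(*b,-.031),ob,.036))
E
```

```text
t36.0 pos [ 0.6843 -0.0748  0.0352] yaw -150.94 F [ 0.2 -0.2 -1.2] open 0.072 -> dx 0.0010 dy 0.0004 dz 0.0017 turn 0.06 (alt turn -179.9) j1,j6 [  9.9 -70.9]
clock: 36.55
tool_pos: [0.6842, -0.0749, 0.0351]
orientation: [-180.0, 0.0, -150.9]
force: [0.1, -0.0, 1.0]
opening: 0.0555
gripper_force: 30.0
clock: 37.17
tool_pos: [0.6854, -0.0748, 0.1385]
orientation: [-179.9, 0.3, -150.9]
force: [-0.1, -0.1, -1.3]
opening: 0.0555
gripper_force: 30.0
t37.2 pos [ 0.6854 -0.0748  0.1385] yaw -150.93 F [-0.1 -0.1 -1.3] open 0.0555 -> dx 0.1694 dy 0.1798 dz 0.0085 turn 30.87 (alt turn -149.1) j1,j6 [  9.9 -70.9]
top tmpl (array([0.46118756, 0.20131029, 0.23936216]), np.float64(11.901924133300781))
   [0.417  0.2829] [ 0.39973973  0.30972792 -0.08928977] 10.624404907226562
   [0.4135 0.171 ] [ 0.38717954  0.18161613 -0.11652219] 1.7781829833984375
   [0.4959 0.2805] [ 0.49924379  0.28512447 -0.09782013] 9.256656646728516
   [0.4924 0.1685] [0.47366004 0.16552498 0.03711879] 4.305828094482422
scene tmpl (array([ 0.4508331 ,  0.22670389, -0.0290308 ]), np.float64(22.193603515625))
   [0.417  0.2829] [ 0.41706326  0.28455152 -0.02374325] 37.90020751953125
   [0.4135 0.171 ] [ 0.39566484  0.14911249 -0.02763076] 22.50946044921875
   [0.4959 0.2805] [0.49896638 0.25991914 0.05189761] 23.987396240234375
   [0.4924 0.1685] [0.47872297 0.16035862 0.01003238] 43.196380615234375
```

Converted, 0.1798 m is 179.8, 0.1694 m is 169.4, 3 degrees is 0.3.

```bash
echo '{"segments": [[20,21,0,0.3,0.045],[55,58,0,0.8,0.045],[90,95,0,1.4,0.045],[125,132,0,2.1,0.045],[155,165,0,2.7,0.045],[169.4,179.8,0,3.09,0.045],[169.4,179.8,0,3.09,0.045]]}' > next.json && python3 drive.py next.json >/dev/null; python3 to.py .4144 .1710 .13 -1.8
```

```text
t38.1 pos [4.470e-01 1.000e-04 1.344e-01] yaw 178.21 F [ 0.1 -0.4 -0.3] open 0.0552 -> dx 0.0379 dy 0.1698 dz 0.0044 turn 0.01 (alt turn -180.0) j1,j6 [  25.4 -117.2]
```

```bash
echo '{"segments": [[7,30,0,0,0.045],[18,80,0,0,0.045],[30,130,0,0,0.045],[37.9,160,0,0,0.045],[37.9,169.8,0,0,0.045],[37.9,169.8,0,0,0.045]]}' > next.json && python3 drive.py next.json >/dev/null; echo '{"segments": [[0,0,10,0,0.045],[0,0,35,0,0.045],[0,0,60,0,0.045],[0,0,60,0,0.045]]}' > next.json && python3 drive.py next.json >/dev/null; python3 to.py .4144 .1710 .0531 -1.8
```

```text
t39.4 pos [0.4153 0.1689 0.073 ] yaw 178.06 F [-0.4 -0.2 -0.2] open 0.0557 -> dx 0.0009 dy 0.0021 dz 0.0199 turn -0.14 (alt turn 179.9) j1,j6 [  47.4 -139.4]
```

Converted, 0.014 m is 14, 0.012 m is 12, -0.1 degrees is -0.01.

```bash
echo '{"segments": [[0.7,2,5,-0.01,0.045],[0.7,2,9,-0.01,0.045],[0.7,2,12,-0.01,0.045],[0.7,2,14,-0.01,0.045],[0.7,2,14,-0.01,0.045]]}' > next.json && python3 drive.py next.json >/dev/null; python3 to.py .4144 .1710 .0531 -1.8; echo '{"segments": [[0,0,2,0,0.045],[0,0,4,0,0.045],[0,0,6,0,0.045],[0,0,6,0,0.045]]}' > next.json && python3 drive.py next.json >/dev/null; python3 to.py .4144 .1710 .0531 -1.8
```

```text
t40.0 pos [0.4156 0.173  0.0609] yaw 178.26 F [-0.6  0.4 -1.7] open 0.0555 -> dx 0.0011 dy -0.0021 dz 0.0078 turn 0.06 (alt turn -179.9) j1,j6 [  47.8 -139.6]
t40.5 pos [0.416  0.1728 0.0561] yaw 178.3 F [-3.7 -5.4 18.2] open 0.0559 -> dx 0.0016 dy -0.0018 dz 0.0030 turn 0.10 (alt turn -179.9) j1,j6 [  47.8 -139.6]
```

The block is 2 mm off and resting on the window edge (18 N). I'll raise it, correct and retry.

Converted, -0.007 m is -7, -0.004 m is -4, 0.1 degrees is 0.01.

```bash
echo '{"segments": [[0,0,-4,0,0.045],[0,0,-7,0,0.045],[1.2,-1.6,-7,0.01,0.045],[1.2,-1.6,-7,0.01,0.045]]}' > next.json && python3 drive.py next.json >/dev/null; python3 to.py .4144 .1710 .0531 -1.8;echo '{"segments": [[0,0,0,0,0.045],[0,0,0,0,0.045]]}' > next.json && python3 drive.py next.json >/dev/null;  python3 to.py .4144 .1710 .0531 -1.8
```

```text
t41.0 pos [0.4141 0.1712 0.0617] yaw 178.15 F [-0.4  0.3 -0.9] open 0.0555 -> dx -0.0003 dy -0.0002 dz 0.0086 turn -0.05 (alt turn 179.9) j1,j6 [  47.8 -139.6]
t41.3 pos [0.4144 0.1714 0.0617] yaw 178.15 F [-0.7 -0.1 -1. ] open 0.0559 -> dx -0.0001 dy -0.0004 dz 0.0086 turn -0.05 (alt turn 180.0) j1,j6 [  47.8 -139.6]
```

```bash
echo '{"segments": [[0,-0.2,2,0,0.045],[0,-0.2,4,0,0.045],[0,-0.2,5.5,0,0.045],[0,-0.2,5.5,0,0.045]]}' > next.json && python3 drive.py next.json >/dev/null; python3 to.py .4144 .1710 .0531 -1.8; echo '{"segments": [[0,0,1,0,0.045],[0,0,2,0,0.045],[0,0,3,0,0.045],[0,0,3,0,0.045]]}' > next.json && python3 drive.py next.json >/dev/null; python3 to.py .4144 .1710 .0531 -1.8
```

```text
t41.8 pos [0.4143 0.1712 0.0562] yaw 178.15 F [ 0.4 -0.1 -1.3] open 0.0553 -> dx -0.0001 dy -0.0001 dz 0.0031 turn -0.05 (alt turn 180.0) j1,j6 [  47.8 -139.6]
t42.3 pos [0.4143 0.1712 0.0533] yaw 178.15 F [-0.4 -0.1 -0.3] open 0.0556 -> dx -0.0001 dy -0.0002 dz 0.0002 turn -0.05 (alt turn 180.0) j1,j6 [  47.8 -139.6]
```

```bash
echo '{"segments": [[0,0,0.6,0,0.045],[0,0,0.6,0,0.068],[0,0,0.6,0,0.068],[0,0,-5,0,0.068],[0,0,-30,0,0.068],[0,0,-80,0,0.068],[0,-40,-120,0,0.06],[0,-100,-160,0,0.05]]}' > next.json && python3 drive.py next.json>/dev/null;  echo '{"segments": [[0,-60,-20,0,0.05],[0,-120,-40,0,0.05],[0,-170,-50,0,0.05],[0,-200,-50,0,0.05],[0,-200,-50,0,0.05]]}' > next.json && python3 drive.py next.json; python3 - <<'E'
from h import *
for n in("top","scene"):
    s=ctrl.snapshot(n); print(n,"tmpl",tmpl(s,(.4522,.2258,-.031),.024))
    for w,ob in zip(WIN,(0,0,1,1)):
        b=place((.4522,.2258,-.031),np.array([w[:2]]),0)[0,:2]; print("  ",b.round(4),*block(s,(*b,-.031),ob,.036))
    X=cloud(s)
    for w in WIN:
        b=place((.4522,.2258,-.031),np.array([w[:2]]),0.036); u,v=proj(s,b)[0].astype(int); print("    z",X[v-2:v+3,u-2:u+3,2].mean().round(4))
    cv2.imwrite(f"pics/f_{n}.png",cv2.resize(s["frame"][150:310,150:310,::-1] if n=="top" else s["frame"][200:370,340:510,::-1],(400,400)))
cv2.imwrite("pics/k.png",np.hstack([cv2.imread(f"pics/f_{n}.png") for n in("top","scene")]))
E
```

```text
clock: 43.9
tool_pos: [0.4044, -0.1223, 0.2584]
orientation: [180.0, 0.0, 178.0]
force: [0.2, 0.7, -0.3]
opening: 0.0499
gripper_force: 0.0
top tmpl (array([ 0.45257276,  0.2257275 , -0.02695429]), np.float64(48.46434020996094))
   [0.417  0.2829] [ 0.41691796  0.28458406 -0.04072116] 61.05738830566406
   [0.4135 0.171 ] [ 0.41209904  0.17320051 -0.02320932] 60.78184509277344
   [0.4959 0.2805] [ 0.49517657  0.28287587 -0.04088866] 55.05857849121094
   [0.4924 0.1685] [ 0.49157781  0.17119175 -0.00901839] 58.409637451171875
    z 0.0365
    z 0.0366
    z 0.0366
    z 0.0362
scene tmpl (array([ 0.45094586,  0.22673451, -0.02931332]), np.float64(17.340225219726562))
   [0.417  0.2829] [ 0.41706261  0.2845517  -0.02372671] 36.068878173828125
   [0.4135 0.171 ] [ 0.41247143  0.17400044 -0.0024196 ] 35.45115661621094
   [0.4959 0.2805] [ 0.49651266  0.28276003 -0.01368308] 22.179122924804688
   [0.4924 0.1685] [0.47576847 0.16011508 0.13518071] 45.25813293457031
    z 0.0366
    z 0.0362
    z 0.0365
    z 0.0358
```

View pics/k.png

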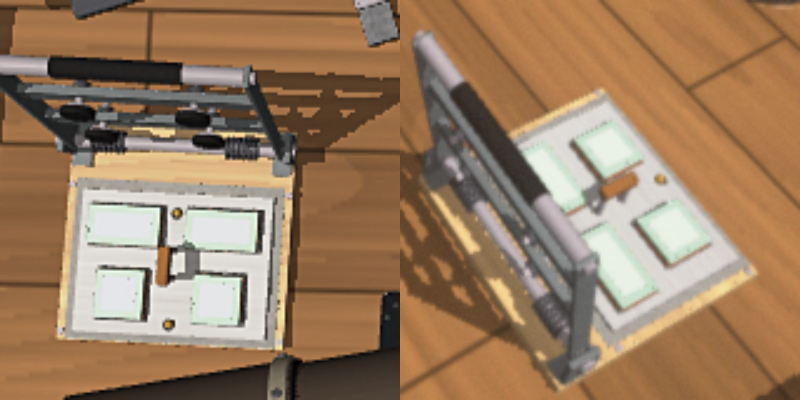

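All four blocks read z≈36 mm, flat in their windows, with the handle and pins clear. Now to the press handle at about (0.636, 0.220, 0.291), closing across the bar.

Converted, -0.13 m is -130, -0.1 m is -100, -48 degrees is -4.8.

```bash
echo '{"segments": [[0,0,-50,-0.8,0.05],[0,0,-100,-1.8,0.05],[0,0,-130,-2.8,0.05],[0,0,-130,-3.8,0.05],[0,0,-130,-4.8,0.05],[0,0,-130,-5.8,0.05],[0,0,-130,-6.8,0.05],[0,0,-130,-7.8,0.05]]}' > next.json && python3 drive.py next.json; echo '{"segments": [[0,0,0,-0.8,0.05],[0,0,0,-1.22,0.05],[0,0,0,-1.22,0.05]]}' > next.json && python3 drive.py next.json; python3 to.py .6364 .2199 .38 -91.8
```

```text
clock: 45.0
tool_pos: [0.405, -0.1196, 0.3881]
orientation: [180.0, 0.0, -103.4]
force: [0.1, -0.5, -1.0]
opening: 0.0497
gripper_force: 0.0
clock: 45.38
tool_pos: [0.405, -0.1197, 0.3881]
orientation: [180.0, 0.0, -91.6]
force: [0.1, 0.3, -0.1]
opening: 0.0499
gripper_force: 0.0
t45.4 pos [ 0.405  -0.1197  0.3881] yaw -91.59 F [ 0.1  0.3 -0.1] open 0.0499 -> dx -0.3459 dy -0.2219 dz 0.0081 turn 0.21 (alt turn -179.8) j1,j6 [ 10.5 -12.1]
```

Converted, -0.34 m is -340, -0.31 m is -310, 0.2 degrees is 0.02.

```bash
echo '{"segments": [[-20,-14,0,0,0.05],[-65,-42,0,0,0.05],[-110,-71,0,0,0.05],[-160,-103,0,0,0.05],[-210,-135,0,0,0.05],[-260,-167,0,0,0.05],[-310,-199,0,0,0.05],[-340,-218,0,0.02,0.05]]}' > next.json && python3 drive.py next.json>/dev/null; echo '{"segments": [[-5.5,-4,0,0,0.05],[-5.5,-4,0,0,0.05],[-5.5,-4,0,0,0.05]]}' > next.json && python3 drive.py next.json; python3 to.py .6364 .2199 .297 -91.8; python3 - <<'E'
from h import *
q=(.4525,.2256,-.031)
for n in("top","scene"):
    s=ctrl.snapshot(n); cv2.imwrite(f"pics/f_{n}.png",cv2.resize(s["frame"][100:260,130:290,::-1] if n=="top" else s["frame"][130:370,270:510,::-1],(400,400)))
cv2.imwrite("pics/m.png",np.hstack([cv2.imread(f"pics/f_{n}.png") for n in("top","scene")]))
E
```

```text
clock: 46.75
tool_pos: [0.6363, 0.2176, 0.3888]
orientation: [-180.0, 0.0, -91.9]
force: [0.7, 0.6, 0.5]
opening: 0.0498
gripper_force: 0.0
t46.8 pos [0.6363 0.2176 0.3888] yaw -91.89 F [0.7 0.6 0.5] open 0.0498 -> dx -0.0023 dy -0.0000 dz 0.0918 turn -0.09 (alt turn 179.9) j1,j6 [ 35.5 -37.3]
```

View pics/m.png

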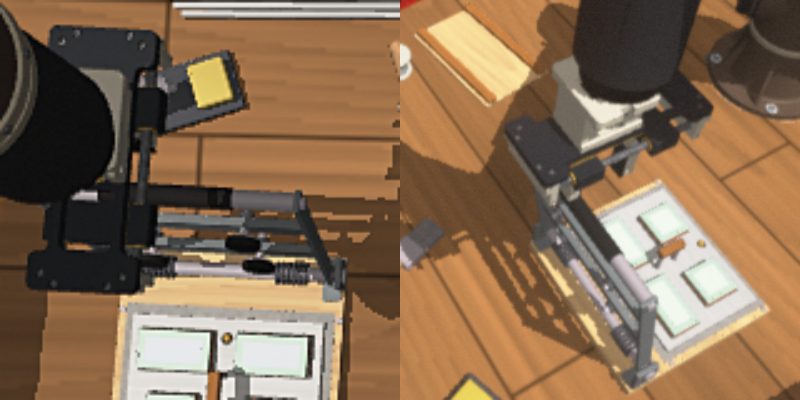

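The top crop shows the gripper over the bar's sleeve, with the shift explained by parallax. In the scene crop the fingers lie either side of the bar. Going down to grip.

Converted, 0.0915 m is 91.5, 0.09 m is 90.

```bash
echo '{"segments": [[-2,0,20,0,0.05],[-2,0,50,0,0.05],[-2,0,75,0,0.05],[-2,0,90,0,0.05],[-2,0,91.5,0,0.05],[-2,0,91.5,0,0.05]]}' > next.json && python3 drive.py next.json; echo '{"segments": [[0,0,0,0,0.01],[0,0,0,0,0.01],[0,0,0,0,0.01],[0,0,0,0,0.01],[0,0,0,0,0.01]]}' > next.json && python3 drive.py next.json; python3 to.py .6364 .2199 .297 -91.8
```

```text
clock: 47.6
tool_pos: [0.6373, 0.2203, 0.2977]
orientation: [-179.9, 0.0, -91.9]
force: [-0.7, 0.5, 1.5]
opening: 0.0498
gripper_force: 0.0
clock: 48.22
tool_pos: [0.637, 0.2204, 0.2966]
orientation: [-180.0, 0.0, -91.8]
force: [-0.3, 0.1, 1.0]
opening: 0.0171
gripper_force: 30.0
t48.2 pos [0.637  0.2204 0.2966] yaw -91.84 F [-0.3  0.1  1. ] open 0.0171 -> dx 0.0005 dy 0.0005 dz -0.0004 turn -0.04 (alt turn 180.0) j1,j6 [ 35.6 -37.5]
```

Converted, 0.0487 m is 48.7, 0.037 m is 37.

```bash
echo '{"segments": [[0,12,-2,0,0.01],[0,24.2,-3.7,0,0.01],[0,37,-4.5,0,0.01],[0,48.7,-4.9,0,0.01],[0,48.7,-4.9,0,0.01]]}' > next.json && python3 drive.py next.json; python3 to.py .5875 .2214 .302 -91.8; python3 - <<'E'
from h import *
for n in("top","scene"):
    s=ctrl.snapshot(n); cv2.imwrite(f"pics/f_{n}.png",cv2.resize(s["frame"][100:260,130:290,::-1] if n=="top" else s["frame"][130:370,270:510,::-1],(400,400)))
cv2.imwrite("pics/m2.png",np.hstack([cv2.imread(f"pics/f_{n}.png") for n in("top","scene")]))
E
```

```text
clock: 48.85
tool_pos: [0.5879, 0.222, 0.3031]
orientation: [-179.9, 0.1, -91.8]
force: [2.8, -0.4, 7.6]
opening: 0.0171
gripper_force: 30.0
t48.9 pos [0.5879 0.222  0.3031] yaw -91.8 F [ 2.8 -0.4  7.6] open 0.0171 -> dx 0.0006 dy 0.0004 dz 0.0011 turn -0.00 (alt turn 180.0) j1,j6 [ 38.5 -40.3]
```

View pics/m2.png

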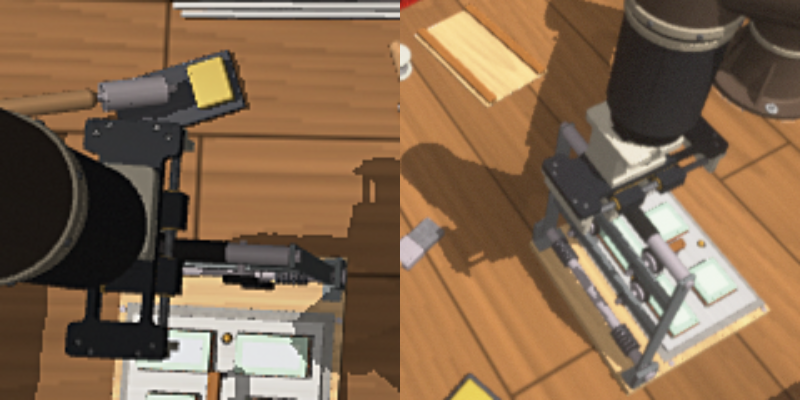

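The crop shows the press swinging upright in the grip. Continuing along the arc.

```bash
echo '{"segments": [[0,24.5,1.2,0,0.01],[0,48.7,4.9,0,0.01],[0,72.4,10.9,0,0.01],[0,95.4,19.3,0,0.01],[0,117.5,30,0,0.01],[0,138.3,42.8,0,0.01],[0,157.8,57.6,0,0.01],[0,175.8,74.3,0,0.01]]}' > next.json && python3 drive.py next.json; echo '{"segments": [[0,0,0,0,0.01],[0,0,0,0,0.01]]}' > next.json && python3 drive.py next.json; python3 to.py .4117 .2269 .2277 -91.8
```

```text
clock: 49.95
tool_pos: [0.4122, 0.2283, 0.2274]
orientation: [-179.9, 0.1, -91.8]
force: [6.0, 2.5, 1.8]
opening: 0.0174
gripper_force: 30.0
clock: 50.2
tool_pos: [0.412, 0.2282, 0.2273]
orientation: [180.0, 0.1, -91.8]
force: [-1.0, 4.5, 4.4]
opening: 0.0167
gripper_force: 30.0
t50.2 pos [0.412  0.2282 0.2273] yaw -91.8 F [-1.   4.5  4.4] open 0.0167 -> dx 0.0013 dy 0.0003 dz -0.0004 turn -0.00 (alt turn 180.0) j1,j6 [ 53.  -54.8]
```

Converted, 0.129 m is 129, 0.1052 m is 105.2.

```bash
echo '{"segments": [[0.5,16.1,18.4,0,0.01],[0.5,30.4,38.3,0,0.01],[0.5,42.5,59.6,0,0.01],[0.5,52.5,81.9,0,0.01],[0.5,60.3,105.2,0,0.01],[0.5,65.6,129,0,0.01],[0.5,65.6,129,0,0.01]]}' > next.json && python3 drive.py next.json; python3 to.py .3462 .2289 .0987 -91.8
```

```text
clock: 51.08
tool_pos: [0.3471, 0.2302, 0.0976]
orientation: [-180.0, 0.0, -91.8]
force: [0.1, 5.3, 4.6]
opening: 0.0169
gripper_force: 30.0
t51.1 pos [0.3471 0.2302 0.0976] yaw -91.81 F [0.1 5.3 4.6] open 0.0169 -> dx 0.0013 dy 0.0009 dz -0.0011 turn -0.01 (alt turn 180.0) j1,j6 [ 61.  -62.8]
```

```bash
echo '{"segments": [[0.5,2,8,0,0.01],[0.5,3.5,16,0,0.01],[0.5,4,24,0,0.01],[0.5,4.2,31,0,0.01],[0.5,4.2,36,0,0.01],[0.5,4.2,39,0,0.01],[0.5,4.2,41,0,0.01],[0.5,4.2,41,0,0.01]]}' > next.json && python3 drive.py next.json; python3 to.py .3425 .2290 .057 -91.8; python3 - <<'E'
from h import *
s=ctrl.snapshot("scene"); X=cloud(s); q=(.4525,.2256,-.031)
d=X[...,:2]-q[:2];c,sn=np.cos(q[2]),np.sin(q[2]);bx=d[...,0]*c+d[...,1]*sn;by=-d[...,0]*sn+d[...,1]*c
for a in(-.075,-.037,0,.04,.07,.1):
    for y in(-.118,.118):
        k=(abs(bx-a)<.008)&(abs(by-y)<.004); print(a,y,k.sum(),X[...,2][k].max().round(4) if k.any() else None)
cv2.imwrite("pics/n.png",cv2.resize(s["frame"][130:370,270:510,::-1],(500,500)))
E
```

```text
clock: 52.08
tool_pos: [0.3432, 0.2303, 0.0579]
orientation: [-179.9, 0.1, -91.8]
force: [-4.5, 5.7, 12.3]
opening: 0.017
gripper_force: 30.0
t52.1 pos [0.3432 0.2303 0.0579] yaw -91.84 F [-4.5  5.7 12.3] open 0.017 -> dx 0.0013 dy 0.0007 dz 0.0009 turn -0.04 (alt turn 180.0) j1,j6 [ 61.5 -63.3]
-0.075 -0.118 36 0.0689
-0.075 0.118 44 0.0695
-0.037 -0.118 32 0.0672
-0.037 0.118 45 0.0686
0 -0.118 48 0.0667
0 0.118 46 0.0665
0.04 -0.118 31 0.0678
0.04 0.118 49 0.0664
0.07 -0.118 43 0.0637
0.07 0.118 47 0.0656
0.1 -0.118 42 0.0659
0.1 0.118 44 0.0661
```

View pics/n.png

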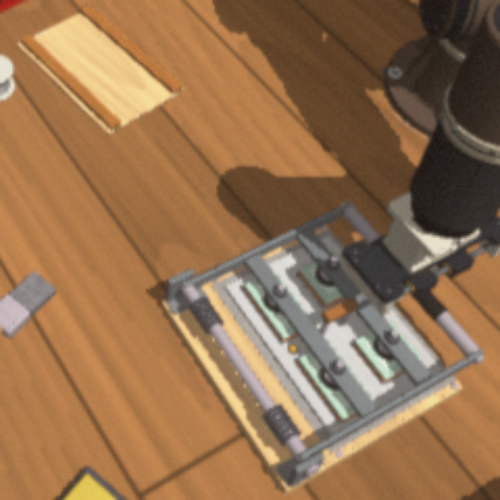

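The press is almost level. The arms rise about 3 mm toward the handle, so I'll push further to the stop and hold.

Units first: shifts go in mm and turns go in units of 10 degrees. So 0.002 m is 2, 0.001 m is 1.

```bash
for i in 1 2 3; do echo '{"segments": [[0,0,1,0,0.01],[0,0,2,0,0.01],[0,0,2,0,0.01]]}' > next.json && python3 drive.py next.json>/dev/null; python3 to.py .3425 .2290 .057 -91.8; done; python3 - <<'E'
from h import *
s=ctrl.snapshot("scene"); X=cloud(s); q=(.4525,.2256,-.031)
d=X[...,:2]-q[:2];c,sn=np.cos(q[2]),np.sin(q[2]);bx=d[...,0]*c+d[...,1]*sn;by=-d[...,0]*sn+d[...,1]*c
k=(abs(abs(by)-.118)<.003)&(abs(bx)<.1)&(X[...,2]>.055); print(k.sum(),np.polyfit(bx[k],X[...,2][k],1))
E
```

```text
t52.5 pos [0.3432 0.2303 0.056 ] yaw -91.84 F [-4.5  5.  12.5] open 0.0172 -> dx 0.0013 dy 0.0007 dz -0.0010 turn -0.04 (alt turn 180.0) j1,j6 [ 61.5 -63.3]
t52.9 pos [0.3432 0.2303 0.0541] yaw -91.84 F [-4.7  4.4 13. ] open 0.0169 -> dx 0.0013 dy 0.0007 dz -0.0029 turn -0.04 (alt turn 180.0) j1,j6 [ 61.5 -63.3]
t53.2 pos [0.3432 0.2303 0.0522] yaw -91.84 F [-5.5  4.7 15.6] open 0.0171 -> dx 0.0013 dy 0.0006 dz -0.0048 turn -0.04 (alt turn 180.0) j1,j6 [ 61.5 -63.3]
389 [0.00037883 0.0608333 ]
```

```bash
for i in 1 2; do echo '{"segments": [[0,0,1,0,0.01],[0,0,1.5,0,0.01],[0,0,1.5,0,0.01]]}' > next.json && python3 drive.py next.json>/dev/null; python3 to.py .3425 .2290 .057 -91.8; done; echo '{"segments": [[0,0,0,0,0.01],[0,0,0,0,0.01],[0,0,0,0,0.01],[0,0,0,0,0.01],[0,0,0,0,0.01],[0,0,0,0,0.01],[0,0,0,0,0.01],[0,0,0,0,0.01]]}' > next.json && python3 drive.py next.json; python3 - <<'E'
from h import *
s=ctrl.snapshot("scene"); X=cloud(s); q=(.4525,.2256,-.031)
d=X[...,:2]-q[:2];c,sn=np.cos(q[2]),np.sin(q[2]);bx=d[...,0]*c+d[...,1]*sn;by=-d[...,0]*sn+d[...,1]*c
k=(abs(abs(by)-.118)<.003)&(abs(bx)<.1)&(X[...,2]>.055); print(k.sum(),np.polyfit(bx[k],X[...,2][k],1))
E
```

```text
t53.7 pos [0.3432 0.2303 0.0511] yaw -91.82 F [-7.9  2.9 24.8] open 0.017 -> dx 0.0013 dy 0.0007 dz -0.0059 turn -0.02 (alt turn 180.0) j1,j6 [ 61.5 -63.3]
t54.0 pos [0.3432 0.2303 0.05  ] yaw -91.81 F [-10.5   1.7  31.9] open 0.0171 -> dx 0.0013 dy 0.0007 dz -0.0070 turn -0.01 (alt turn 180.0) j1,j6 [ 61.5 -63.3]
clock: 55.05
tool_pos: [0.3432, 0.2303, 0.05]
orientation: [-179.9, 0.1, -91.8]
force: [-10.7, 2.0, 33.0]
opening: 0.017
gripper_force: 30.0
376 [0.00472316 0.0598729 ]
```

It's at the stop: force rose to about 33 N and the frame is level. I'll hold another second, then ease back along the arc with the bar gripped.

Converted, -0.0003 m is -0.3, -0.0845 m is -84.5.

```bash
echo '{"segments": [[0,0,0,0,0.01],[0,0,0,0,0.01],[0,0,0,0,0.01],[0,0,0,0,0.01],[0,0,0,0,0.01],[0,0,0,0,0.01],[0,0,0,0,0.01],[0,0,0,0,0.01]]}' > next.json && python3 drive.py next.json >/dev/null; echo '{"segments": [[0,0,-5,0,0.01],[0,-0.3,-12.5,0,0.01],[0,-1,-22,0,0.01],[0,-2,-32,0,0.01],[0,-3.6,-41.7,0,0.01],[0,-6,-53.7,0,0.01],[0,-8.9,-65.5,0,0.01],[0,-12.5,-77.2,0,0.01]]}' > next.json && python3 drive.py next.json; echo '{"segments": [[0,-4.2,-11.6,0,0.01],[0,-8.9,-22.9,0,0.01],[0,-14.2,-33.9,0,0.01],[0,-20,-44.7,0,0.01],[0,-26.3,-55.2,0,0.01],[0,-33.2,-65.3,0,0.01],[0,-40.6,-75.1,0,0.01],[0,-48.4,-84.5,0,0.01]]}' > next.json && python3 drive.py next.json
```

```text
clock: 57.1
tool_pos: [0.3544, 0.2289, 0.1256]
orientation: [179.9, 0.1, -91.9]
force: [-6.1, 7.6, 3.0]
opening: 0.0169
gripper_force: 30.0
clock: 58.1
tool_pos: [0.3991, 0.2271, 0.2104]
orientation: [179.5, 0.0, -91.9]
force: [-33.0, 8.7, 27.8]
opening: 0.017
gripper_force: 30.0
```

Converted, -0.0775 m is -77.5, -0.0666 m is -66.6.

```bash
echo '{"segments": [[0,-8.3,-9,0,0.01],[0,-17.1,-17.6,0,0.01],[0,-26.3,-25.7,0,0.01],[0,-35.8,-33.3,0,0.01],[0,-45.8,-40.5,0,0.01],[0,-56,-47.2,0,0.01],[0,-66.6,-53.3,0,0.01],[0,-77.5,-58.9,0,0.01]]}' > next.json && python3 drive.py next.json; echo '{"segments": [[0,-11.2,-5.1,0,0.01],[0,-22.6,-9.6,0,0.01],[0,-34.2,-13.5,0,0.01],[0,-46,-16.8,0,0.01],[0,-57.9,-19.5,0,0.01],[0,-70,-21.7,0,0.01],[0,-82.1,-23.2,0,0.01],[0,-94.4,-24.1,0,0.01]]}' > next.json && python3 drive.py next.json; echo '{"segments": [[0,-12.2,-0.3,0,0.01],[0,-24.4,0,0,0.01],[0,-36.7,0.9,0,0.01],[0,-48.8,2.4,0,0.01],[0,-60.9,4.6,0,0.01],[0,-60.9,4.6,0,0.01]]}' > next.json && python3 drive.py next.json; python3 to.py .6364 .2199 .29 -91.8
```

```text
clock: 59.1
tool_pos: [0.4807, 0.2244, 0.2712]
orientation: [-180.0, 0.1, -91.8]
force: [-6.5, 2.5, 16.3]
opening: 0.0168
gripper_force: 30.0
clock: 60.1
tool_pos: [0.5757, 0.2214, 0.2924]
orientation: [179.9, -0.0, -91.9]
force: [0.1, 3.6, 0.9]
opening: 0.0173
gripper_force: 30.0
clock: 60.85
tool_pos: [0.6367, 0.219, 0.2876]
orientation: [179.9, -0.0, -91.9]
force: [1.5, 1.0, -1.8]
opening: 0.0167
gripper_force: 30.0
t60.9 pos [0.6367 0.219  0.2876] yaw -91.88 F [ 1.5  1.  -1.8] open 0.0167 -> dx -0.0009 dy 0.0004 dz -0.0024 turn -0.08 (alt turn 179.9) j1,j6 [ 35.5 -37.4]
```

Converted, -0.11 m is -110, -0.1 m is -100.

```bash
echo '{"segments": [[0,0,0,0,0.03],[0,0,0,0,0.05],[0,0,0,0,0.05],[0,0,-20,0,0.05],[0,0,-60,0,0.05],[0,0,-100,0,0.05],[20,0,-110,0,0.05],[60,20,-110,0,0.05]]}' > next.json && python3 drive.py next.json >/dev/null; echo '{"segments": [[50,30,0,0.5,0.05],[100,60,0,1.4,0.05],[150,90,0,2.4,0.05],[190,110,0,3.4,0.05],[230,130,0,4.4,0.05],[270,150,0,5.4,0.05],[300,170,0,6.4,0.05],[300,180,0,7.4,0.05]]}' > next.json && python3 drive.py next.json >/dev/null; echo '{"segments": [[0,0,0,0.8,0.05],[0,0,0,1.56,0.05],[0,0,0,1.56,0.05]]}' > next.json && python3 drive.py next.json; python3 to.py .4525 .2253 .15 -1.8; python3 - <<'E'
from h import *
for n in("top","scene"):
    s=ctrl.snapshot(n); print(n,"tmpl",tmpl(s,(.4522,.2258,-.031),.024))
    for w,ob in zip(WIN,(0,0,1,1)):
        b=place((.4522,.2258,-.031),np.array([w[:2]]),0)[0,:2]; print("  ",b.round(4),*block(s,(*b,-.031),ob,.036))
    X=cloud(s); q=(.4522,.2258,-.031)
    d=X[...,:2]-q[:2];c,sn=np.cos(q[2]),np.sin(q[2]);bx=d[...,0]*c+d[...,1]*sn;by=-d[...,0]*sn+d[...,1]*c
    k=(abs(by)<.1)&(bx>.1)&(bx<.25)&(X[...,2]>.27)&(X[...,2]<.33); print("bar",k.sum(),np.median(bx[k]),X[...,2][k].max())
    k=(abs(by)<.006)&(abs(bx)<.02)&(X[...,2]>.06)&(X[...,2]<.08); print("handle",bx[k].mean(),by[k].mean(),k.sum())
    cv2.imwrite(f"pics/f_{n}.png",cv2.resize(s["frame"][130:310,130:310,::-1] if n=="top" else s["frame"][130:370,270:510,::-1],(400,400)))
cv2.imwrite("pics/p.png",np.hstack([cv2.imread(f"pics/f_{n}.png") for n in("top","scene")]))
E
```

```text
clock: 63.22
tool_pos: [0.4241, -0.1343, 0.3979]
orientation: [180.0, -0.0, 178.6]
force: [1.0, -0.3, 0.6]
opening: 0.0502
gripper_force: 0.0
t63.2 pos [ 0.4241 -0.1343  0.3979] yaw 178.59 F [ 1.  -0.3  0.6] open 0.0502 -> dx -0.0195 dy 0.3602 dz 0.2479 turn 0.39 (alt turn -179.6) j1,j6 [  8.  -99.4]
top tmpl (array([ 0.45257825,  0.22571907, -0.0271154 ]), np.float64(50.01982116699219))
   [0.417  0.2829] [ 0.41691838  0.28459945 -0.04094047] 62.27703857421875
   [0.4135 0.171 ] [ 0.41208256  0.17319945 -0.0231454 ] 62.208953857421875
   [0.4959 0.2805] [ 0.49516807  0.28294378 -0.04201077] 56.56681823730469
   [0.4924 0.1685] [ 0.49159043  0.17119093 -0.00932637] 60.20173645019531
bar 767 0.18366053110832642 0.30528809920823263
handle -0.00010772977299809897 -0.0007772224910527926 65
scene tmpl (array([ 0.4508015 ,  0.22668454, -0.02953212]), np.float64(17.041122436523438))
   [0.417  0.2829] [ 0.41701796  0.28460292 -0.022238  ] 35.79693603515625
   [0.4135 0.171 ] [ 0.41245429  0.17391138 -0.00602232] 35.03404235839844
   [0.4959 0.2805] [0.49887252 0.26012732 0.05694593] 23.327682495117188
   [0.4924 0.1685] [0.47583796 0.16026192 0.1305791 ] 44.975494384765625
bar 1012 0.1884832318164338 0.3050897709743975
handle 0.002061421902422037 0.00031650017111401954 68
```

View pics/p.png

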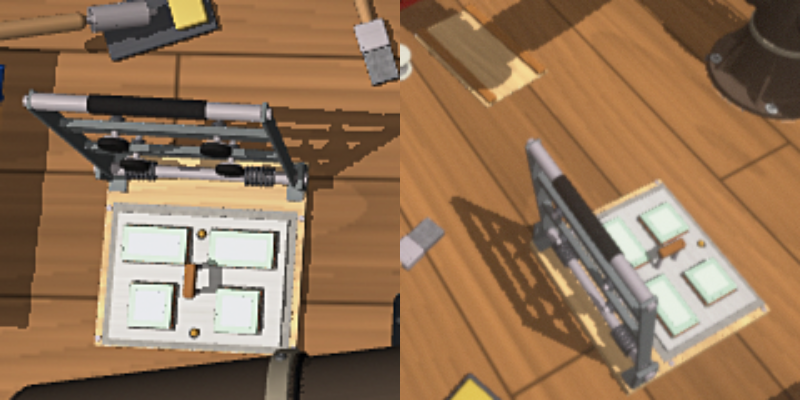

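The press is open again and the blocks have not moved. Next I'll fetch the template.

Converted, -0.009 m is -9, 0.36 m is 360, 0.4 degrees is 0.04.

```bash
echo '{"segments": [[-3,50,0,0,0.04],[-6,100,0,0,0.04],[-9,150,30,0,0.04],[-12,200,70,0,0.04],[-15,250,110,0,0.04],[-18,300,140,0.04,0.04],[-19.5,340,170,0.04,0.04],[-19.5,360,210,0.04,0.04]]}' > next.json && python3 drive.py next.json >/dev/null; echo '{"segments": [[0,0,50,0,0.04],[0,0,65,0,0.04],[0,0,65,0,0.04]]}' > next.json && python3 drive.py next.json>/dev/null;  python3 to.py .4525 .2255 .0732 -1.8
```

```text
t64.7 pos [0.4533 0.225  0.1231] yaw 178.22 F [-0.  -0.9  0.6] open 0.0399 -> dx 0.0009 dy 0.0004 dz 0.0499 turn 0.02 (alt turn -180.0) j1,j6 [  48.7 -140.5]
```

Converted, 0.0495 m is 49.5, 0.04 m is 40.

```bash
echo '{"segments": [[0.8,0.4,20,0,0.04],[0.8,0.4,40,0,0.04],[0.8,0.4,49.5,0,0.04],[0.8,0.4,49.5,0,0.04],[0.8,0.4,49.5,0,0.01],[0.8,0.4,49.5,0,0.01],[0.8,0.4,49.5,0,0.01],[0.8,0.4,49.5,0,0.01]]}' > next.json && python3 drive.py next.json; python3 to.py .4525 .2255 .0732 -1.8; echo '{"segments": [[0,0,-3,0,0.01],[0,0,-6,0,0.01],[0,0,-10,0,0.01],[0,0,-14,0,0.01],[0,0,-20,0,0.01],[0,0,-30,0,0.01],[0,0,-50,0,0.01],[0,0,-80,0,0.01]]}' > next.json && python3 drive.py next.json; python3 to.py .4597 -.318 .15 7
```

```text
clock: 65.7
tool_pos: [0.4527, 0.2254, 0.0741]
orientation: [-180.0, 0.0, 178.2]
force: [0.5, -4.4, 6.0]
opening: 0.0134
gripper_force: 30.0
t65.7 pos [0.4527 0.2254 0.0741] yaw 178.17 F [ 0.5 -4.4  6. ] open 0.0134 -> dx 0.0002 dy 0.0001 dz 0.0009 turn -0.03 (alt turn 180.0) j1,j6 [  48.8 -140.6]
clock: 66.7
tool_pos: [0.452, 0.2255, 0.1543]
orientation: [-179.9, -0.1, 178.1]
force: [0.2, -0.7, -5.0]
opening: 0.0134
gripper_force: 30.0
t66.7 pos [0.452  0.2255 0.1543] yaw 178.15 F [ 0.2 -0.7 -5. ] open 0.0134 -> dx -0.0252 dy -0.5429 dz 0.0043 turn -8.85 (alt turn 171.1) j1,j6 [  48.8 -140.7]
```

Converted, -0.38 m is -380, -0.33 m is -330, -1 degrees is -0.1.

```bash
echo '{"segments": [[-1,-30,0,0,0.01],[-3,-80,0,-0.1,0.01],[-6,-130,0,-0.2,0.01],[-9,-180,0,-0.3,0.01],[-12,-230,0,-0.4,0.01],[-15,-280,0,-0.5,0.01],[-18,-330,0,-0.6,0.01],[-20,-380,0,-0.7,0.01]]}' > next.json && python3 drive.py next.json >/dev/null;  echo '{"segments": [[0,-50,0,-0.1,0.01],[0,-100,0,-0.185,0.01],[0,-135,0,-0.185,0.01],[0,-145,0,-0.185,0.01],[0,-145,0,-0.185,0.01],[0,-145,0,-0.185,0.01]]}' > next.json && python3 drive.py next.json; python3 to.py .4597 -.318 .085 7; python3 - <<'E'
from h import *
for n in("top","scene"):
    s=ctrl.snapshot(n)
    for w,ob in zip(WIN,(0,0,1,1)):
        b=place((.4525,.2255,-.031),np.array([w[:2]]),0)[0,:2]; print(n,b.round(4),*block(s,(*b,-.031),ob,.036))
E
```

```text
clock: 68.45
tool_pos: [0.4732, -0.2981, 0.1539]
orientation: [180.0, 0.0, -173.0]
force: [0.2, 0.4, -4.7]
opening: 0.0136
gripper_force: 30.0
t68.5 pos [ 0.4732 -0.2981  0.1539] yaw -172.96 F [ 0.2  0.4 -4.7] open 0.0136 -> dx 0.0158 dy -0.0181 dz 0.0689 turn 0.04 (alt turn -180.0) j1,j6 [-12.2 -70.8]
top [0.4173 0.2826] [ 0.41669195  0.28454958 -0.02636451] 85.24372863769531
top [0.4138 0.1707] [ 0.41208908  0.17311233 -0.0232915 ] 85.95011901855469
top [0.4962 0.2802] [ 0.49508079  0.28296287 -0.04068401] 78.33299255371094
top [0.4927 0.1682] [ 0.49149507  0.17083132 -0.02541976] 81.12128448486328
scene [0.4173 0.2826] [ 0.41718722  0.28446813 -0.02316604] 58.3492431640625
scene [0.4138 0.1707] [ 0.41248838  0.17337803 -0.0214016 ] 53.35639953613281
scene [0.4962 0.2802] [ 0.49556396  0.28299825 -0.04374002] 43.56840515136719
scene [0.4927 0.1682] [0.47859055 0.1705605  0.01674583] 43.460662841796875
```

Converted, 0.066 m is 66, 0.055 m is 55.

```bash
echo '{"segments": [[8,-10,0,0,0.01],[15.8,-18.1,10,0,0.01],[15.8,-18.1,30,0,0.01],[15.8,-18.1,55,0,0.01],[15.8,-18.1,66,0,0.01],[15.8,-18.1,66,0,0.01],[15.8,-18.1,66,0,0.01]]}' > next.json && python3 drive.py next.json >/dev/null; python3 to.py .4597 -.318 .0721 7
```

```text
t69.4 pos [ 0.4603 -0.3193  0.0884] yaw -172.99 F [ 0.2 -0.4 -3.7] open 0.0138 -> dx 0.0005 dy 0.0013 dz 0.0163 turn 0.01 (alt turn -180.0) j1,j6 [-14.7 -68.3]
```

Converted, 0.013 m is 13, 0.011 m is 11.

```bash
echo '{"segments": [[0.5,1.3,4,0,0.01],[0.5,1.3,8,0,0.01],[0.5,1.3,11,0,0.01],[0.5,1.3,13,0,0.01],[0.5,1.3,13,0,0.01]]}' > next.json && python3 drive.py next.json >/dev/null; python3 to.py .4597 -.318 .0721 7; echo '{"segments": [[0,0,1,0,0.01],[0,0,2,0,0.01],[0,0,3,0,0.01],[0,0,3.5,0,0.01],[0,0,3.5,0,0.01]]}' > next.json && python3 drive.py next.json >/dev/null; python3 to.py .4597 -.318 .0721 7
```

```text
t70.0 pos [ 0.4591 -0.3177  0.0745] yaw -172.99 F [ 0.9  0.8 -3.9] open 0.0137 -> dx -0.0006 dy -0.0004 dz 0.0024 turn 0.01 (alt turn -180.0) j1,j6 [-14.6 -68.4]
t70.7 pos [ 0.4593 -0.3177  0.0722] yaw -172.98 F [-1.9  3.   5.4] open 0.0136 -> dx -0.0004 dy -0.0003 dz 0.0001 turn 0.02 (alt turn -180.0) j1,j6 [-14.6 -68.4]
```

Seated on the stand. I'll release, back off, and check the template and the blocks.

Converted, -0.15 m is -150, -0.14 m is -140.

```bash
echo '{"segments": [[0,0,0,0,0.04],[0,0,0,0,0.04],[0,0,-10,0,0.04],[0,0,-50,0,0.04],[0,0,-100,0,0.04],[40,-30,-120,0,0.04],[80,-80,-130,0,0.04],[100,-140,-150,0,0.04]]}' > next.json && python3 drive.py next.json >/dev/null; echo '{"segments": [[0,-60,0,0,0.04],[0,-120,0,0,0.04],[0,-120,0,0,0.04]]}' > next.json && python3 drive.py next.json; python3 - <<'E'
from h import *
for n in("top","scene"):
    s=ctrl.snapshot(n); print(n,tmpl(s,(.4595,-.3179,.122),.022))
    q,v=bed(s,(.4525,.2255,-.031)); print(" bed refit",q,v); q=np.array([.45295,.2257,-.0315]) if n=="top" else np.array([.45216,.22483,-.0308])
    for w,ob in zip(WIN,(0,0,1,1)):
        b=place(q,np.array([w[:2]]),0)[0,:2]; f,v=block(s,(*b,-.031),ob,.036); print("  err mm",((f[:2]-b)*1000).round(1),"yaw deg",np.degrees(f[2]-q[2]).round(2),round(v))
    X=cloud(s); k=place((.4593,-.3177,.122),np.array([[.07,.1],[.07,-.1],[-.07,.1],[-.07,-.1]]),.022)
    print("  tmpl z",[X[int(v)-1:int(v)+2,int(u)-1:int(u)+2,2].mean().round(4) for u,v in proj(s,k)])
    cv2.imwrite(f"pics/z_{n}.png",s["frame"][:,:,::-1])
t=cv2.imread("pics/z_top.png"); cv2.imwrite("pics/z.png",np.hstack([cv2.resize(t[205:305,165:275],(440,400),interpolation=cv2.INTER_CUBIC),cv2.resize(t[210:300,355:455],(360,400))]))
E
```

```text
clock: 72.05
tool_pos: [0.392, -0.5857, 0.2178]
orientation: [179.9, -0.1, -173.2]
force: [-1.1, 0.5, -1.3]
opening: 0.0402
gripper_force: 0.0
top (array([ 0.45899511, -0.3158878 ,  0.12323741]), np.float64(79.33439636230469))
 bed refit [ 0.45206229  0.22896581 -0.02901996] 29.144134521484375
  err mm [-1.   1.7] yaw deg 0.3 83
  err mm [-2.1  2.2] yaw deg 0.5 83
  err mm [-1.7  2.6] yaw deg -0.56 76
  err mm [-1.7  2.4] yaw deg 0.35 78
  tmpl z [np.float64(0.0226), np.float64(0.0207), np.float64(0.0225), np.float64(0.0222)]
scene (array([ 0.45847873, -0.31587912,  0.1237303 ]), np.float64(53.96869659423828))
 bed refit [ 0.44773905  0.22406676 -0.02599447] 8.8626708984375
  err mm [0.4 2.5] yaw deg 0.44 57
  err mm [-1.   3.4] yaw deg 0.18 52
  err mm [-0.3  3.5] yaw deg -0.74 42
  err mm [-13.9   3. ] yaw deg 2.53 43
  tmpl z [np.float64(0.021), np.float64(0.022), np.float64(0.0217), np.float64(0.0218)]
```

View pics/z.png

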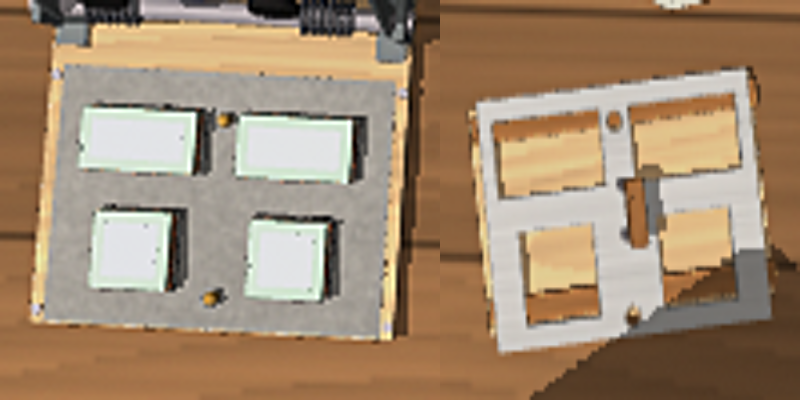

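The template is flat on its stand, within 2 mm of where it lay. The blocks are square, but both cameras put them about 2–3 mm to the +y side of their outlines. That is the play of the windows and pins. There is time to re-centre each one with a gentle pinch.

```bash
echo '{"segments": [[0,40,-20,0.1,0.06],[0,100,-20,0.2,0.072],[0,160,-20,0.3,0.072],[0,220,-20,0.4,0.072],[0,280,-20,0.5,0.072],[0,340,-20,0.6,0.072],[0,400,-20,0.7,0.072],[0,460,-20,0.86,0.072]]}' > next.json && python3 drive.py next.json >/dev/null; python3 to.py .4172 .2807 .12 -1.8
```

```text
t73.2 pos [ 0.3355 -0.124   0.2401] yaw 178.39 F [0.9 1.2 0.6] open 0.0722 -> dx -0.0703 dy 0.4068 dz 0.1201 turn 0.19 (alt turn -179.8) j1,j6 [  12.1 -103.8]
```

Converted, 0.4068 m is 406.8, 0.38 m is 380, 0.2 degrees is 0.02.

```bash
echo '{"segments": [[-30,40,0,0,0.072],[-60,90,0,0,0.072],[-70,150,0,0,0.072],[-70,210,0,0,0.072],[-70,270,20,0,0.072],[-70,330,50,0.02,0.072],[-70,380,90,0.02,0.072],[-70.3,406.8,120,0.02,0.072]]}' > next.json && python3 drive.py next.json >/dev/null; echo '{"segments": [[0,0,30,0,0.072],[0,0,55,0,0.072],[0,0,55,0,0.072]]}' > next.json && python3 drive.py next.json >/dev/null; python3 to.py .4172 .2807 .0515 -1.8
```

```text
t74.5 pos [0.4168 0.2781 0.0639] yaw 178.28 F [-0.5 -0.6 -0.2] open 0.0723 -> dx -0.0003 dy 0.0026 dz 0.0124 turn 0.08 (alt turn -179.9) j1,j6 [  56.2 -147.9]
```

```bash
echo '{"segments": [[-0.3,2.4,6,0,0.072],[-0.3,2.4,12.4,0,0.072],[-0.3,2.4,12.4,0,0.072],[-0.3,2.4,12.4,0,0.072]]}' > next.json && python3 drive.py next.json >/dev/null; python3 to.py .4172 .2807 .0515 -1.8
```

```text
t75.0 pos [0.4189 0.2813 0.0524] yaw 178.2 F [-0.5  0.6  0.2] open 0.0719 -> dx 0.0016 dy -0.0007 dz 0.0009 turn -0.00 (alt turn 180.0) j1,j6 [  56.2 -148. ]
```

```bash
echo '{"segments": [[0,0,0,0,0.045],[0,0,0,0,0.045],[0,0,0,0,0.045],[0,0,0,0,0.045],[-0.7,-0.6,0,0,0.045],[-0.7,-0.6,0,0,0.045]]}' > next.json && python3 drive.py next.json; echo '{"segments": [[0,0,0,0,0.072],[0,0,0,0,0.072],[0,0,-10,0,0.072],[0,0,-35,0,0.072],[0,-20,-35,0,0.072],[3,-70,-35,0,0.072],[3,-110,-35,0,0.072],[3,-112,-35,0,0.072]]}' > next.json && python3 drive.py next.json>/dev/null; echo '{"segments": [[0,0,0,0,0.072],[0,0,0,0,0.072]]}' > next.json && python3 drive.py next.json>/dev/null; python3 to.py .4135 .1688 .0515 -1.8
```

```text
clock: 75.78
tool_pos: [0.4196, 0.2809, 0.0522]
orientation: [180.0, 0.0, 178.2]
force: [-1.0, 0.9, 3.0]
opening: 0.0554
gripper_force: 30.0
t77.0 pos [0.4131 0.1693 0.0871] yaw 178.23 F [0.2 0.  0.1] open 0.072 -> dx -0.0004 dy -0.0005 dz 0.0356 turn 0.03 (alt turn -180.0) j1,j6 [  47.7 -139.5]
```

Square_right next.

Converted, 0.035 m is 35, 0.025 m is 25.

```bash
echo '{"segments": [[-0.4,-0.5,10,0,0.072],[-0.4,-0.5,25,0,0.072],[-0.4,-0.5,35,0,0.072],[-0.4,-0.5,35,0,0.072],[-0.4,-0.5,35,0,0.072]]}' > next.json && python3 drive.py next.json >/dev/null; python3 to.py .4135 .1688 .0515 -1.8
```

```text
t77.7 pos [0.4134 0.1685 0.0521] yaw 178.22 F [-0.3  0.2 -0.4] open 0.072 -> dx -0.0001 dy 0.0003 dz 0.0006 turn 0.02 (alt turn -180.0) j1,j6 [  47.6 -139.4]
```

```bash
echo '{"segments": [[0,0,0,0,0.045],[0,0,0,0,0.045],[0,0,0,0,0.045],[0,0,0,0,0.045],[-1.2,0.2,0,0,0.045],[-1.2,0.2,0,0,0.045]]}' > next.json && python3 drive.py next.json; echo '{"segments": [[0,0,0,0,0.072],[0,0,0,0,0.072],[0,0,-10,0,0.072],[0,0,-40,0,0.088],[-30,30,-50,0,0.088],[-60,80,-50,0,0.088],[-78,110,-50,0,0.088],[-78,110,-50,0,0.088]]}' > next.json && python3 drive.py next.json>/dev/null; python3 to.py .4912 .2812 .0635 -1.8; python3 - <<'E'
from h import *
s=ctrl.snapshot("scene"); q=np.array([.45216,.22483,-.0308])
for w,ob in list(zip(WIN,(0,0,1,1)))[:2]:
    b=place(q,np.array([w[:2]]),0)[0,:2]; f,v=block(s,(*b,-.031),ob,.036); print("  err mm",((f[:2]-b)*1000).round(1),"yaw deg",np.degrees(f[2]-q[2]).round(2),round(v))
E
```

```text
clock: 78.4
tool_pos: [0.4144, 0.1684, 0.0524]
orientation: [180.0, -0.0, 178.2]
force: [-3.9, 0.8, 7.9]
opening: 0.0557
gripper_force: 30.0
t79.4 pos [0.4971 0.2778 0.1022] yaw 178.26 F [ 0.1  0.  -0.8] open 0.0875 -> dx 0.0060 dy 0.0032 dz 0.0387 turn 0.06 (alt turn -179.9) j1,j6 [  48.9 -140.6]
  err mm [ 11.1 -14.8] yaw deg 1.01 36
  err mm [-5.1  4.2] yaw deg 7.75 14
```

```bash
echo '{"segments": [[4,2,0,0,0.088],[6,3.2,20,0,0.088],[6,3.2,38,0,0.088],[6,3.2,38,0,0.088],[6,3.2,38,0,0.088]]}' > next.json && python3 drive.py next.json >/dev/null; python3 to.py .4912 .2812 .0515 -2.3
```

```text
t80.1 pos [0.49   0.2792 0.0649] yaw 178.2 F [-0.8  0.1  0.1] open 0.0876 -> dx -0.0011 dy 0.0020 dz 0.0134 turn 0.50 (alt turn -179.5) j1,j6 [  49.6 -141.4]
```

Converted, 0.002 m is 2, -0.0008 m is -0.8, 0.4 degrees is 0.04.

```bash
echo '{"segments": [[-0.8,2,0,0.04,0.088],[-0.8,2,0,0.04,0.088],[-0.8,2,0,0.04,0.088]]}' > next.json && python3 drive.py next.json >/dev/null; python3 to.py .4912 .2812 .0515 -2.3
```

```text
t80.5 pos [0.4909 0.2814 0.0643] yaw 177.8 F [-0.8 -1.1  0.5] open 0.0872 -> dx -0.0003 dy -0.0002 dz 0.0128 turn 0.10 (alt turn -179.9) j1,j6 [  49.6 -141.8]
```

```bash
echo '{"segments": [[0,-0.2,3,0,0.088],[0,-0.2,6,0,0.088],[0,-0.2,6,0,0.088]]}' > next.json && python3 drive.py next.json >/dev/null; python3 to.py .4912 .2812 .0515 -2.3;  echo '{"segments": [[0,0,3,0,0.088],[0,0,6,0,0.088],[0,0,6,0,0.088]]}' > next.json && python3 drive.py next.json >/dev/null; python3 to.py .4912 .2783 .0515 -1.8
```

```text
t80.8 pos [0.4907 0.2809 0.0576] yaw 177.8 F [-0.  -1.   0.1] open 0.0877 -> dx -0.0005 dy 0.0003 dz 0.0061 turn 0.10 (alt turn -179.9) j1,j6 [  49.6 -141.8]
t81.2 pos [0.4907 0.281  0.0517] yaw 177.8 F [ 0.5  0.2 -0.3] open 0.0877 -> dx -0.0006 dy -0.0026 dz 0.0002 turn -0.40 (alt turn 179.6) j1,j6 [  49.6 -141.8]
```

Converted, -0.0026 m is -2.6, -0.0011 m is -1.1, -0.4 degrees is -0.04.

```bash
echo '{"segments": [[0,0,0,0,0.07],[0,0,0,0,0.07],[0,0,0,0,0.07],[0,0,0,0,0.07],[-1.1,-2.6,0,-0.04,0.07],[-1.1,-2.6,0,-0.04,0.07],[-1.1,-2.6,0,-0.04,0.07]]}' > next.json && python3 drive.py next.json; echo '{"segments": [[0,0,0,0,0.088],[0,0,0,0,0.088],[0,0,-10,0,0.088],[0,0,-35,0,0.088],[0,-40,-40,0,0.088],[3,-80,-40,0,0.088],[3,-109,-40,-0.03,0.088],[3,-109,-40,-0.03,0.088]]}' > next.json && python3 drive.py next.json>/dev/null;  echo '{"segments": [[0,0,14,0,0.088],[0,0,25,0,0.088],[0,0,25,0,0.088]]}' > next.json && python3 drive.py next.json>/dev/null; python3 to.py .4875 .1693 .0515 -1.5
```

```text
clock: 82.08
tool_pos: [0.4918, 0.2783, 0.052]
orientation: [-180.0, -0.0, 178.2]
force: [-0.2, -0.6, -2.1]
opening: 0.0837
gripper_force: 30.0
t83.5 pos [0.4847 0.1696 0.0655] yaw 178.54 F [ 0.2  0.3 -0.5] open 0.0879 -> dx -0.0028 dy -0.0002 dz 0.0140 turn 0.04 (alt turn -180.0) j1,j6 [  41.2 -132.7]
```

Converted, 0.008 m is 8, 0.004 m is 4.

```bash
echo '{"segments": [[-2,-0.2,4,0,0.088],[-2,-0.2,8,0,0.088],[-2,-0.2,8,0,0.088]]}' > next.json && python3 drive.py next.json >/dev/null; python3 to.py .4875 .1693 .0515 -1.5
```

```text
t83.8 pos [0.4873 0.1693 0.0588] yaw 178.5 F [-0.1  0.5  0.6] open 0.088 -> dx -0.0002 dy 0.0000 dz 0.0073 turn -0.00 (alt turn 180.0) j1,j6 [  41.  -132.5]
```

```bash
echo '{"segments": [[0,0,3,0,0.088],[0,0,7,0,0.088],[0,0,7,0,0.088]]}' > next.json && python3 drive.py next.json; echo '{"segments": [[0,0,0,0,0.07],[0,0,0,0,0.07],[0,0,0,0,0.07],[0,0,0,0,0.07],[-1.1,-3,0,0.03,0.07],[-1.1,-3,0,0.03,0.07],[-1.1,-3,0,0.03,0.07]]}' > next.json && python3 drive.py next.json; echo '{"segments": [[0,0,0,0,0.088],[0,0,0,0,0.088],[0,0,-10,0,0.088],[0,0,-50,0,0.088],[0,-40,-100,0,0.088],[0,-100,-130,0,0.088],[0,-160,-150,0,0.088],[10,-220,-150,0,0.088]]}' > next.json && python3 drive.py next.json>/dev/null;  echo '{"segments": [[10,-60,0,0,0.088],[20,-120,0,0,0.088],[30,-160,0,0,0.088],[30,-160,0,0,0.088]]}' > next.json && python3 drive.py next.json; python3 - <<'E'
from h import *
for n in("top","scene"):
    s=ctrl.snapshot(n); print(n,tmpl(s,(.4595,-.3179,.122),.022)); q=np.array([.45295,.2257,-.0315]) if n=="top" else np.array([.45216,.22483,-.0308])
    for w,ob in zip(WIN,(0,0,1,1)):
        b=place(q,np.array([w[:2]]),0)[0,:2]; f,v=block(s,(*b,-.031),ob,.036); print("  err mm",((f[:2]-b)*1000).round(1),"yaw deg",np.degrees(f[2]-q[2]).round(2),round(v))
    cv2.imwrite(f"pics/y_{n}.png",s["frame"][:,:,::-1])
E
```

```text
clock: 84.2
tool_pos: [0.4872, 0.1692, 0.0518]
orientation: [-180.0, -0.0, 178.5]
force: [0.0, 0.7, 0.1]
opening: 0.0875
gripper_force: 0.0
clock: 85.08
tool_pos: [0.4885, 0.1662, 0.052]
orientation: [-180.0, -0.0, 178.2]
force: [-0.4, -0.6, -1.7]
opening: 0.0837
gripper_force: 30.0
clock: 86.58
tool_pos: [0.4364, -0.2099, 0.2025]
orientation: [-180.0, 0.0, 178.0]
force: [-0.3, 0.3, 0.3]
opening: 0.0875
gripper_force: 0.0
top (array([ 0.46008206, -0.31655657,  0.12240403]), np.float64(19.453575134277344))
  err mm [-0.6 -0.8] yaw deg 0.26 82
  err mm [-1.1  6.3] yaw deg -2.39 69
  err mm [-0.6 -0.7] yaw deg -0.16 79
  err mm [-0.6 -0.3] yaw deg -0.1 66
scene (array([ 0.45871206, -0.31535461,  0.12686455]), np.float64(31.280242919921875))
  err mm [1.  0.4] yaw deg 0.44 63
  err mm [-0.4  0.4] yaw deg 0.11 55
  err mm [0.9 0.2] yaw deg 0.28 46
  err mm [0.5 0.4] yaw deg -2.04 28
```

View pics/y_top.png

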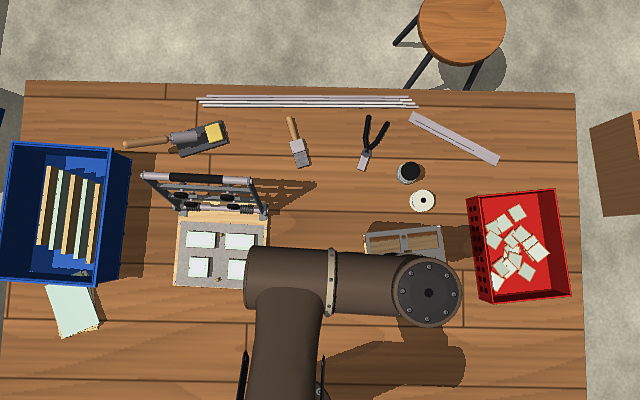

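The blocks are now within about 1 mm of their outlines. The template is on its stand, the press is open and the other items haven't moved. Handing in.

```bash
python3 -c "
from plant import ctrl
print(ctrl.close_job())"
```

```text
the job is handed in; nothing more can be done
None
```

I handed the job in at about 87 s of the 210 s, with every step done in order: after lifting the template I nudged all four blocks 2–3 mm onto their outlines (now within about 1 mm), and the template lies flat on its stand about 2 mm from where it lay; I got no verdict back.

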